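# Lock an amber specimen block into the polishing fixture

### The job

Get the black-backed amber specimen ready for polishing: take its block out of the wooden rack, lay it down flat with the black back underneath and let go, then take it again and push it square and flush into the corner of the two fences on the holding plate. With the block flush, drive the wooden wedge, thin end first, into the gap between the block and the angled cleat until it sits tight. Leave the other specimen standing, and the loupe and the caliper where they lie.

Things in the scene. Friction and masses are not known exactly. Their poses are not given: they have to be found in the camera images.
- block_mid (a point): Centre of the specimen block to lock: clear resin with amber inside on an opaque black back; box 24 x 42 x 58 mm, about 0.1 kg. Axes: x = across the 24 mm, from black back to clear face; y = across the 42 mm; z = along the 58 mm. Starts standing on end in the rack: z up, black back to the robot. Lying as wanted, x points up; which way its length then points does not matter.
- block_b_mid (a point): Centre of the other specimen block, of the same size and make and the same axes but with a white back, standing in the rack's other pocket. To be left standing there. Which pocket holds which block varies.
- rack: Wooden rack, fixed: slab 136 x 78 x 22 mm (x, y, z), origin at the centre of its underside, z up. Two pockets 60 mm apart along x, 14 mm deep, with 1.5 mm play round a block; the blocks stand parallel to its axes, feet 8 mm and tops 66 mm above the table. Lift them straight up.
- plate: Holding plate, fixed: aluminium slab 190 x 150 mm (x, y) on a rubber mat 3 mm wider all round; its upper surface is 12 mm above the table. Origin at the centre of its underside; x runs from the open mouth (robot side) to the end fence, y to the side fence. It carries two dark steel fences and a cleat, all 16 mm above its surface.
- corner (a point): Point on the plate's upper surface where the two fence faces meet; axes as the plate's, 75 mm in x and 60 mm in y from its origin. End fence: face at x = 0, from y = -134 to -6 mm, 18 mm thick. Side fence: face at y = 0, from x = -136 to -6 mm, 14 mm thick. A block lying flush in the corner, its 58 mm along x, has its centre at x -29, y -21, z +12 mm in this frame.
- cleat_mouth (a point): End nearest the robot of the cleat's working face, at the plate's surface: x -65, y -63 mm in the frame of the corner; axes as the plate's. From here the face runs straight towards the end fence for 56 mm, closing in by 0.12 mm per mm towards the side fence. The wedge goes between this face and the flush block's free side, at y -42 mm. Skewed, it jams early.
- wedge_mid (a point): Centre of the waxed wooden wedge, 100 mm long (x, to its thin end), 24 mm high, 0.06 kg, lying flat. From above: straight side at y +10 mm (for the block); other side at y -11.7 mm along the parallel shank (x -50 to -14, end rounded), then tapering to y -4 mm at the thin end. Tight at about x -60, y -52 mm in the corner's frame; a slow push of about 15 N on its thick end locks it.
- caliper: Vernier caliper, 66 x 208 x 8 mm, lying at the right edge, to be left alone. Origin at the centre of its underside.
- loupe: Folded black and steel loupe, 29 x 39 x 16 mm, to be left alone. Origin at the centre of its underside.

How it is judged:
By the outcome, as a careful person would: the job done as asked, in the order asked, and still so for the second after the job is handed in, with the robot touching nothing.
It also fails if it takes over 72 s, if anything falls off the work surface, if the arm or the gripper's body presses on something with over 40 N, if the wrist force passes 120 N, or if a joint passes its speed limit or range.

### The arm

A 6-joint arm with a two-finger parallel gripper is mounted at the origin on a cart in front of the work surface, level with it; the furniture and walls round the work are solid. World frame = base frame: x ahead of the robot, y to its left, z up, the work surface at z = 0. Lengths are in mm, angles in rad, forces in N, time in s.
With the tool pointing down it reaches from about 350 to 975 mm from the base axis. Payload 7.1 kg.
Tool frame: the origin (TCP) lies midway between the tips of the shut fingers; the grasp point (between the pads) lies 19 mm behind it; z points along the fingers, y is the line along which they close (so a half turn about z gives the same grasp; the last joint's range is limited). The gripper opens to 88 mm and grips with 3 to 60 N. Pads are 20 mm wide; open, the fingers measure 115 mm over their backs; the gripper's body (75 mm by 178 mm) begins 61 mm behind the grasp point.
Start: joints at [-1.261, 0.423, 1.63, -0, 1.089, -0.019], TCP at [201.834, -591.496, 222.675] pointing down, gripper open.
Joint ranges: [-3, 3], [-0.9, 2.11], [0.09, 2.58], [-1.31, 4.45], [0.11, 2.69], [-2.54, 2.54]. Speed limits (rad/s): [2.39, 2.39, 3.01, 3.14, 3.14, 3.14].

### API

Orientations are given as a rotation vector (axis times angle).
In Python, from workcell import ctrl gives the robot as it stands. The module is installed in compiled form; this text tells all that it offers.
- The arm moves only by the tool servo_tool, never from a script. Its argument "increments" is a list of rows, each a list of 7 numbers: the shift along the world's x, y, z in cm, then the turn, a rotation vector about the world's x, y, z in degrees, then the opening, from -1 (shut) to 1 (fully open). A call has 1 to 20 rows; each row is the pose to reach, as a shift and turn from the pose commanded when the call began; what a row does not reach only later rows make up. A row lasts 1/12 s, in which the tool goes at most 41.7 mm and 7.16 degrees, less where a joint would pass 70% of its speed; a pose out of reach is approached as far as the arm can. A call with a gripper value outside its range is refused whole. The fingers move at their own pace and stop on an object; the grip force is fixed at half the most. Time passes only in rows, so rows that repeat a pose let the fingers close. It gives the time, the measured TCP pose, the force, the opening and the grip force at its end, in the units of the state.
- ctrl.get_obs(): the state, without advancing time (a new reading comes with each control period).
- ctrl.get_image(name): name is "scene" or "top"; returns a dict with "image" (400x640x3 uint8, red, green, blue), "fx", "fy", "cx", "cy" (pixels), "extrinsics" (4x4, takes a point from camera to world coordinates). Camera axes: x right, y up, looking along -z (the intrinsics and any distortion apply to the point x, -y, -z); pixel columns grow to the right and rows downward; lengths in mm; the calibration is good to about 2 mm. A picture is of the moment at which its call begins. There is no depth.
- ctrl.close_job(): hands the job in; it is judged then, once.
The state is a dict: "t": time; "qpos": joint angles; "qvel": joint speeds; "joint_torque": joint torques, N m; "ee_pos": TCP position; "orientation": TCP orientation; "ft_force": force on the tool from outside, world axes, zero at the start; "moment": the same for the moment, N m; "width": finger opening in mm; "grasp_force": force on a finger pad.
Only numpy, scipy, OpenCV 4.12 (cv2) and the standard library are available. Lean on these libraries where they do the work, as an engineer would, in place of code of your own. Each camera call takes 0.05 s, during which the arm holds its last target. There are 200 camera calls.

## Working session

There is one attempt and no reset: what is moved stays moved. The work goes in short steps, Python scripts to look and compute and a tool call to move; the robot and the scene stay as the last step left them, time stands still between calls to the robot, and variables do not carry over. Pictures are saved under pics/ and viewed, at most 10 in all, crops included, and the job is handed in when it is done.

Besides the shell and the picture viewer there is one more tool, called after "Call:" in YAML: its name, and indented under it one key for each argument. servo_tool: Moves the arm, as the interface text tells. Its arguments: {"type":"object","properties":{"increments":{"type":"array","items":{"type":"array","items":{"type":"number"}}}},"required":["increments"]}

```bash
mkdir -p pics
cat > h.py <<'E'
import numpy as np, cv2
from workcell import ctrl
def snap(name,fn,crop=None,s=1):
    d=ctrl.get_image(name); im=cv2.cvtColor(d['image'],cv2.COLOR_RGB2BGR)
    cv2.imwrite(fn+'.raw.png',im)
    if crop: x,y,w,h=crop; im=im[y:y+h,x:x+w]
    if s!=1: im=cv2.resize(im,None,fx=s,fy=s,interpolation=cv2.INTER_CUBIC)
    cv2.imwrite(fn,im); return d
def px2w(d,u,v,z):
    E=np.array(d['extrinsics']); r=E[:3,:3]@np.array([(u-d['cx'])/d['fx'],-(v-d['cy'])/d['fy'],-1.])
    o=E[:3,3]; return o+r*(z-o[2])/r[2]
def w2px(d,p):
    E=np.array(d['extrinsics']); c=E[:3,:3].T@(np.array(p,float)-E[:3,3])
    return d['cx']+d['fx']*c[0]/-c[2], d['cy']-d['fy']*c[1]/-c[2]
E
python3 - <<'E'
from h import *
for n in('top','scene'):
    d=snap(n,f'pics/{n}0.png',None,1.25); print({k:v for k,v in d.items() if k!='image'})
print(ctrl.get_obs())
E
```

```text
{'fx': 510.1256708320734, 'fy': 510.1256708320734, 'cx': 317.6509404539644, 'cy': 198.80782567959608, 'extrinsics': array([[-8.95444461e-03,  9.92925592e-01, -1.18400111e-01,
         3.57873082e+02],
       [-9.99929610e-01, -7.96947274e-03,  8.78986399e-03,
        -4.31637158e+01],
       [ 7.78409445e-03,  1.18470485e-01,  9.92927063e-01,
         1.41280934e+03],
       [ 0.00000000e+00,  0.00000000e+00,  0.00000000e+00,
         1.00000000e+00]])}
{'fx': 473.0740742793236, 'fy': 473.0740742793236, 'cx': 321.7869562989319, 'cy': 195.05330415704262, 'extrinsics': array([[-8.78181574e-01,  3.13352591e-01, -3.61396289e-01,
         8.92330822e+01],
       [-4.78239142e-01, -5.60675908e-01,  6.75965864e-01,
         8.06222347e+02],
       [ 9.18946254e-03,  7.66454617e-01,  6.42232725e-01,
         8.36806065e+02],
       [ 0.00000000e+00,  0.00000000e+00,  0.00000000e+00,
         1.00000000e+00]])}
{'t': 0.1, 'qpos': array([-1.26099776e+00,  4.23748108e-01,  1.63061220e+00,  4.97137185e-06,
        1.08863597e+00, -1.89994031e-02]), 'qvel': array([ 6.04684633e-04, -1.95331826e-03, -2.34203935e-03, -1.84300558e-05,
        2.07571391e-05, -2.38925554e-03]), 'joint_torque': array([-1.33898699e-03, -5.45615995e+01, -2.74322677e+01,  6.43461384e-02,
        1.87593367e-02, -4.82015814e-07]), 'ee_pos': array([ 201.68485307, -591.01969187,  221.99017212]), 'orientation': array([-3.09786408e+00, -5.13920348e-01,  3.12470162e-04]), 'ft_force': array([-0.20410881,  0.4069145 , -0.08618041]), 'moment': array([-0.00447557, -0.02431713,  0.03075091]), 'grasp_force': 0.0, 'width': 87.50229244160312}
```

View pics/top0.png

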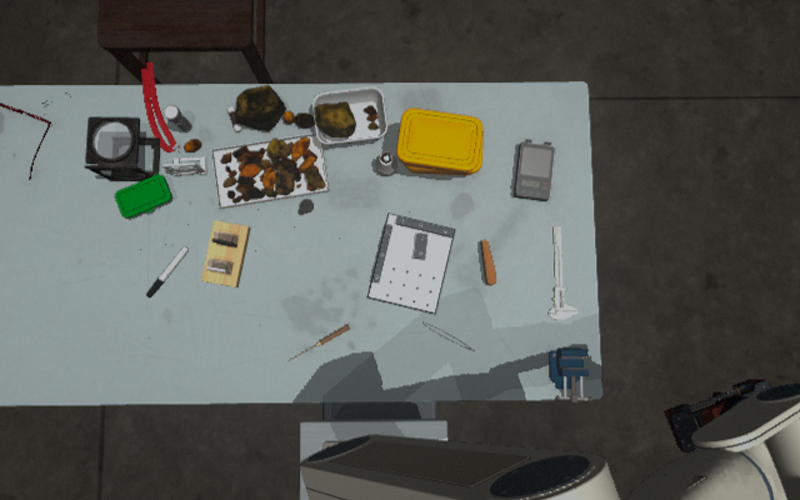

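View pics/scene0.png

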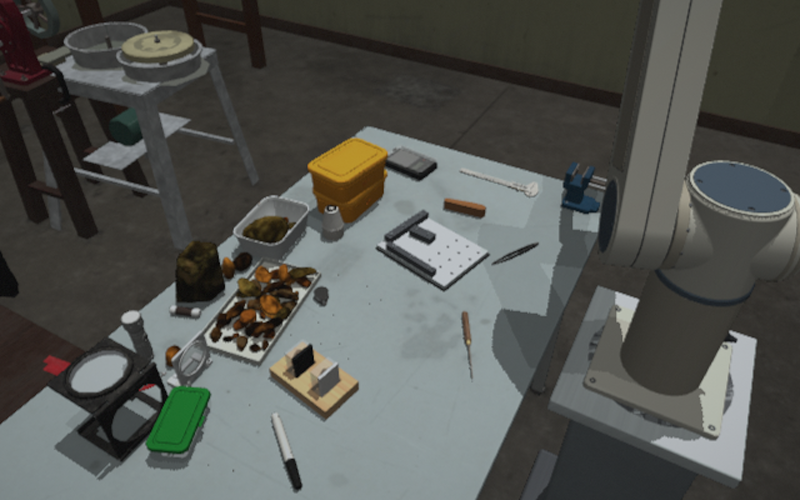

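View crop.

Run:
```python
import cv2,numpy as np
a=cv2.imread('pics/top0.png.raw.png'); b=cv2.imread('pics/scene0.png.raw.png')
def c(im,x,y,w,h,s): 
    o=cv2.resize(im[y:y+h,x:x+w],None,fx=s,fy=s,interpolation=cv2.INTER_NEAREST); return o
P=c(a,290,165,110,90,5)   # 550x450
R=c(a,155,170,50,65,5)   # 250x325
o=np.zeros((450,800,3),np.uint8); o[:,:550]=P; o[:325,550:]=R
cv2.imwrite('pics/z1.png',o)
P=c(b,295,150,105,85,5); R=c(b,210,265,80,70,5)
o=np.zeros((425,925,3),np.uint8); o[:,:525]=P; o[:350,525:]=R
cv2.imwrite('pics/z2.png',cv2.resize(o,None,fx=.8,fy=.8,interpolation=cv2.INTER_NEAREST)[:,:800])
```

```text
(no output)
```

View pics/z1.png

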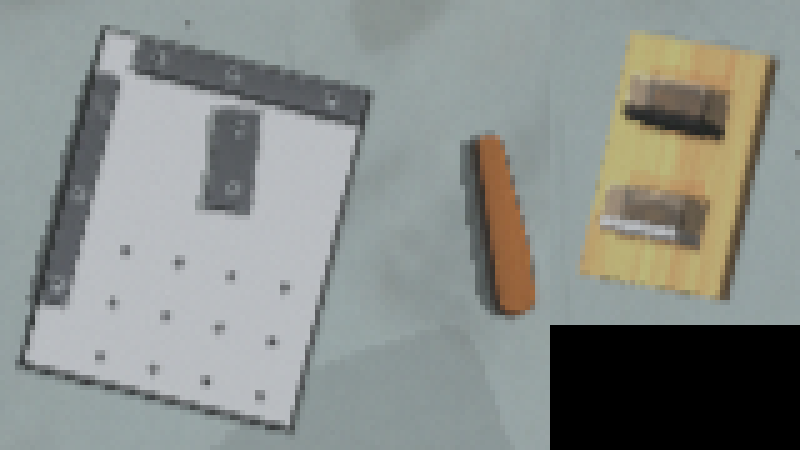

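View pics/z2.png

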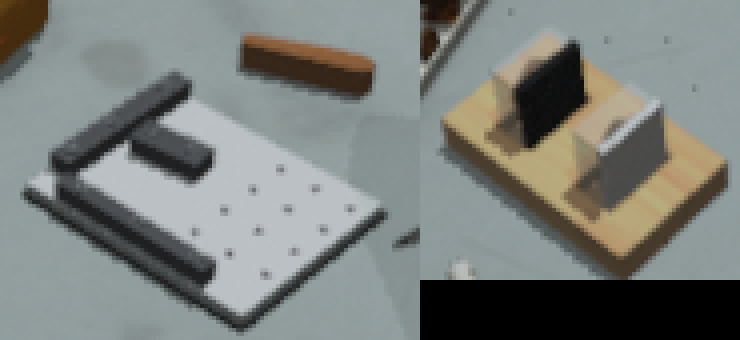

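```bash
cat > fit.py <<'E'
from h import *
from scipy.optimize import minimize
SS=8
def hull(d,P,off):
    pts=np.array([w2px(d,p) for p in P])+off
    return cv2.convexHull(((pts+.5)*SS-.5).astype(np.float32))
def box(x0,x1,y0,y1,z0,z1): return np.array([[x,y,z] for x in(x0,x1) for y in(y0,y1) for z in(z0,z1)],float)
def place(P,q):
    c,s=np.cos(q[2]),np.sin(q[2]); return np.c_[q[0]+c*P[:,0]-s*P[:,1],q[1]+s*P[:,0]+c*P[:,1],P[:,2]]
def render(d,q,adds,subs,dc,roi):
    x,y,w,h=roi; off=np.array([-x,-y])
    def f(L,pad=0):
        m=np.zeros((h*SS,w*SS),np.float32)
        for P,v in L: cv2.fillConvexPoly(m,(hull(d,place(P,q),off)*16).astype(np.int32),float(v),shift=4)
        return cv2.resize(m,(w,h),interpolation=cv2.INTER_AREA)
    m=f([(a,1) for a in adds]+[(s,0) for s in subs])
    k=1-cv2.dilate((f([(c,1) for c in dc])>0).astype(np.float32),np.ones((3,3))) if dc else 1
    return m,k
def fit(views,q0,adds,subs=(),dc=()):
    def cost(q):
        e=0
        for d,mask,roi in views:
            m,k=render(d,q,adds,subs,dc,roi); x,y,w,h=roi
            e+=(k*(m-mask[y:y+h,x:x+w])**2).sum()
        return e
    S=np.array([[0,0,0],[12,0,0],[0,12,0],[0,0,.1]])+q0
    for _ in range(3):
        r=minimize(cost,S[0],method='Nelder-Mead',options=dict(initial_simplex=S,xatol=.02,fatol=.01)); S=np.array([[0,0,0],[4,0,0],[0,-4,0],[0,0,-.04]])+r.x
    return r.x,r.fun
def sat(im,lo,hi):
    s=cv2.cvtColor(im,cv2.COLOR_BGR2HSV)[:,:,1].astype(np.float32); return np.clip((s-lo)/(hi-lo),0,1)
plateA=[box(-95,95,-75,75,11.9,12)]
fences=[box(75,93,-74,54,12,28),box(-61,69,60,74,12,28)]
cleat=[np.array([[x,y,z] for x,y in((10,-3),(66,3.7),(66,-22),(10,-26)) for z in(12,28)],float)]
rackA=[box(-68,68,-39,39,0,22)]
blk=[box(sx-14,sx+14,-23,23,8,66) for sx in(-30,30)]+[box(-14,14,sx-23,sx+23,8,66) for sx in(-30,30)]
wed=np.array([[x,y,z] for x,y in((-50,6),(-50,-8),(-47,10),(-47,-11.7),(-14,-11.7),(50,-4),(50,10)) for z in(0,24)],float)
E
python3 - <<'E'
from fit import *
d={n:ctrl.get_image(n) for n in('top','scene')}
im={n:cv2.cvtColor(d[n]['image'],cv2.COLOR_RGB2BGR) for n in d}
g={n:cv2.cvtColor(im[n],cv2.COLOR_BGR2GRAY).astype(np.float32) for n in d}
hs={n:cv2.cvtColor(im[n],cv2.COLOR_BGR2HSV) for n in d}
# colour samples
for n,pts in dict(top=dict(plate=(330,200),tab=(370,170),wed=(391,205),rack=(190,180)),scene=dict(plate=(360,210),tab=(300,215),wed=(372,167),rack=(265,300),racks=(270,322))).items():
    print(n,{k:(g[n][v[1],v[0]],hs[n][v[1],v[0]].tolist()) for k,v in pts.items()})
def W(n,a,b): return np.clip((g[n]-a)/(b-a),0,1)
T,S=d['top'],d['scene']
guess=lambda u,v,z:px2w(T,u,v,z)[:2]
pm={}
for n,tab in(('top',(370,170)),('scene',(300,215))):
    t=float(g[n][tab[1],tab[0]]); pl=float(g[n][200,330] if n=='top' else g[n][210,360]); pm[n]=W(n,t+4,pl-4)
pr={'top':(285,160,85,98),'scene':(298,150,98,85)}
wr={'top':(380,185,25,50),'scene':(350,155,45,25)}
rr={'top':(158,170,55,65),'scene':(212,268,80,70)}
gp=guess(329,210,12); gw=guess(390.5,210,12); gr=guess(181,203,22)
print('guess',gp,gw,gr)
sm={n:sat(im[n],50,110) for n in d}
for name,m,r,q0,a,s,dc in(('plate',pm,pr,[*gp,-.24],plateA,fences,cleat),('wedge',sm,wr,[*gw,.1],[wed],(),()),('rack0',sm,rr,[*gr,1.35],rackA,(),blk[:2])):
    for vs in(['top'],['scene'],['top','scene']):
        q,f=fit([(d[n],m[n],r[n]) for n in vs],q0,a,s,dc); print(name,vs,np.round(q,3),round(f,2))
E
```

```text
top {'plate': (np.float32(144.0), [94, 12, 147]), 'tab': (np.float32(144.0), [80, 16, 147]), 'wed': (np.float32(113.0), [13, 158, 157]), 'rack': (np.float32(161.0), [20, 98, 183])}
scene {'plate': (np.float32(191.0), [103, 12, 196]), 'tab': (np.float32(155.0), [92, 21, 159]), 'wed': (np.float32(41.0), [13, 137, 54]), 'rack': (np.float32(74.0), [30, 3, 74]), 'racks': (np.float32(61.0), [17, 97, 71])}
guess [493.56416004 -86.59594924] [ 492.17149715 -256.45303612] [515.16386675 318.69453428]
plate ['top'] [774.173  59.1    -3.249] 1368.94
plate ['scene'] [ 4.92835e+02 -8.40060e+01 -2.39000e-01] 104.21
plate ['top', 'scene'] [ 4.93001e+02 -6.76590e+01 -2.44000e-01] 3487.44
wedge ['top'] [ 4.93609e+02 -2.56164e+02  7.80000e-02] 54.91
wedge ['scene'] [ 4.92352e+02 -2.52706e+02  1.11000e-01] 55.56
wedge ['top', 'scene'] [ 4.92981e+02 -2.54826e+02  1.02000e-01] 114.07
rack0 ['top'] [547.281 348.854   1.392] 335.26
rack0 ['scene'] [485.991 367.437   1.684] 365.35
rack0 ['top', 'scene'] [494.313 359.933   1.447] 780.93
```

```bash
cat > m.py <<'E'
from fit import *
d={n:ctrl.get_image(n) for n in('top','scene')}
im={n:cv2.cvtColor(d[n]['image'],cv2.COLOR_RGB2BGR) for n in d}
g={n:cv2.cvtColor(im[n],cv2.COLOR_BGR2GRAY).astype(np.float32) for n in d}
pr={'top':(285,160,85,98),'scene':(298,150,98,85)}
wr={'top':(380,185,25,50),'scene':(338,152,55,28)}
rr={'top':(158,170,55,65),'scene':(212,268,80,70)}
pl={n:np.percentile(g[n][r[1]:r[1]+r[3],r[0]:r[0]+r[2]],90) for n,r in pr.items()}
tb={'top':g['top'][165:175,362:370].mean(),'scene':g['scene'][225:233,300:315].mean()}
pm={n:np.clip((g[n]-tb[n]-6)/(pl[n]-tb[n]-10),0,1) for n in d}
def hue(n):
    b=im[n].astype(np.float32); r=(b[:,:,2]-b[:,:,0])/(b.max(2)+8); return np.clip((r-.12)/.14,0,1)
sm={n:hue(n) for n in d}
def go(name,m,r,q0,a,s,dc):
    for vs in(['top'],['scene'],['top','scene']):
        q,f=fit([(d[n],m[n],r[n]) for n in vs],q0,a,s,dc); print(name,vs,np.round(q,3),round(f,2))
    return q
if __name__=='__main__':
    print(pl,tb)
    P=go('plate',pm,pr,[493,-85,-.24],plateA,fences,cleat)
    w=go('wedge',sm,wr,[493,-256,.1],[wed],(),())
    R=go('rack',sm,rr,[500,330,-.2],rackA,(),blk[:2])
    out=[]
    for n in d:
        for q,a,r,m in((P,plateA+fences,pr,pm),(w,[wed],wr,sm),(R,rackA+blk[:2],rr,sm)):
            x,y,w_,h=r[n]; s=4; o=cv2.resize(im[n][y:y+h,x:x+w_],None,fx=s,fy=s,interpolation=cv2.INTER_NEAREST)
            for A in a:
                H=(hull(d[n],place(A,q),np.array([-x,-y]))+.5)/SS*s
                cv2.polylines(o,[(H*16).astype(np.int32)],True,(0,0,255),1,shift=4)
            out.append(o)
    H=392
    rows=[]
    for k in(0,3):
        rows.append(np.hstack([cv2.copyMakeBorder(o,0,H-o.shape[0],0,4,cv2.BORDER_CONSTANT) for o in out[k:k+3]]))
    W=max(r.shape[1] for r in rows)
    o=np.vstack([cv2.copyMakeBorder(r,0,0,0,W-r.shape[1],cv2.BORDER_CONSTANT) for r in rows])
    f=min(800/o.shape[1],600/o.shape[0]); cv2.imwrite('pics/fit.png',cv2.resize(o,None,fx=f,fy=f,interpolation=cv2.INTER_AREA))
E
python3 m.py
```

```text
{'top': np.float32(189.0), 'scene': np.float32(191.0)} {'top': np.float32(144.45), 'scene': np.float32(153.9)}
plate ['top'] [ 4.94679e+02 -8.59840e+01 -2.45000e-01] 273.59
plate ['scene'] [ 4.92629e+02 -8.36470e+01 -2.42000e-01] 109.14
plate ['top', 'scene'] [ 4.93692e+02 -8.52790e+01 -2.44000e-01] 402.6
wedge ['top'] [ 4.93643e+02 -2.55667e+02  1.03000e-01] 42.97
wedge ['scene'] [ 4.91913e+02 -2.52584e+02  6.10000e-02] 43.33
wedge ['top', 'scene'] [ 4.92918e+02 -2.55081e+02  1.00000e-01] 94.66
rack ['top'] [ 5.17494e+02  3.23785e+02 -1.88000e-01] 8.76
rack ['scene'] [ 5.16701e+02  3.24048e+02 -1.95000e-01] 50.98
rack ['top', 'scene'] [ 5.17043e+02  3.23900e+02 -1.91000e-01] 62.08
```

View pics/fit.png

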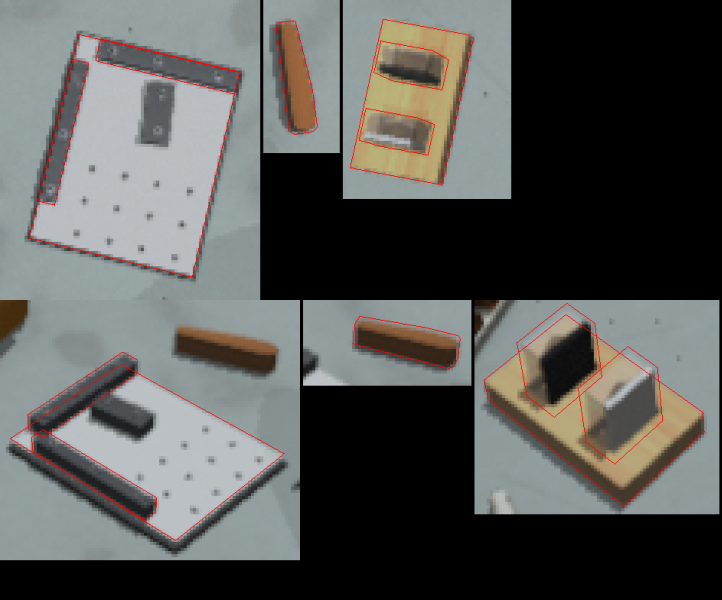

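The fit overlay follows the plate, wedge and rack closely. The plate sits at about (494, -85, yaw -0.244), the wedge at (493, -255, 0.10) and the rack at (517, 324, -0.19). The black-backed block is in the rack's far pocket. First move: towards the rack.

Call:
servo_tool:
  increments:
    - [28, 74, -3, 0, 0, 120, 1]
    - [28, 74, -3, 0, 0, 120, 1]
    - [28, 74, -3, 0, 0, 120, 1]
    - [28, 74, -3, 0, 0, 120, 1]
    - [28, 74, -3, 0, 0, 120, 1]
    - [28, 74, -3, 0, 0, 120, 1]
    - [28, 74, -3, 0, 0, 120, 1]
    - [28, 74, -3, 0, 0, 120, 1]
    - [28, 74, -3, 0, 0, 120, 1]
    - [28, 74, -3, 0, 0, 120, 1]
    - [28, 74, -3, 0, 0, 120, 1]
    - [28, 74, -3, 0, 0, 120, 1]
    - [28, 74, -3, 0, 0, 120, 1]
    - [28, 74, -3, 0, 0, 120, 1]
    - [28, 74, -3, 0, 0, 120, 1]
    - [28, 74, -3, 0, 0, 120, 1]
    - [28, 74, -3, 0, 0, 120, 1]
    - [28, 74, -3, 0, 0, 120, 1]
    - [28, 74, -3, 0, 0, 120, 1]
    - [28, 74, -3, 0, 0, 120, 1]

```text
t: 1.97
ee_pos: [484.6, 154.4, 193.0]
orientation: [1.097, 2.941, 0.005]
ft_force: [-0.1, 0.1, -0.0]
width: 87.6
grasp_force: 0.0
```

```bash
python3 -c "
from h import *
o=ctrl.get_obs(); print(o['t'],o['qpos'].round(4),o['ee_pos'],o['orientation'])"
```

```text
1.9667 [ 2.8420e-01  2.9160e-01  1.9114e+00  1.6000e-03  9.3460e-01 -5.7340e-01] [484.636849   154.3627203  193.03035376] [1.09726748 2.94116    0.00530904]
```

Call:
servo_tool:
  increments:
    - [6.4, 17, -4.2, 0, 0, 30.2, 1]
    - [6.4, 17, -4.2, 0, 0, 30.2, 1]
    - [6.4, 17, -4.2, 0, 0, 30.2, 1]
    - [6.4, 17, -4.2, 0, 0, 30.2, 1]
    - [6.4, 17, -4.2, 0, 0, 30.2, 1]
    - [6.4, 17, -4.2, 0, 0, 30.2, 1]
    - [6.4, 17, -4.2, 0, 0, 30.2, 1]

```text
t: 2.55
ee_pos: [545.4, 318.7, 149.9]
orientation: [-0.299, -3.126, 0.002]
ft_force: [-0.3, -1.2, -0.1]
width: 88.3
grasp_force: 0.0
```

```bash
cat > kin.py <<'E'
from h import *
from scipy.optimize import least_squares
from scipy.spatial.transform import Rotation as Ro
# samples: q1,q2,q3,q4,q5, pos
D=[([-1.261,.42375,1.63061,0,1.0886,-.019],[201.68,-591.02,221.99]),([.2842,.2916,1.9114,.0016,.9346,-.5734],[484.64,154.36,193.03])]
o=ctrl.get_obs(); print(o['t'],o['qpos'].round(4),o['ee_pos'],o['orientation']); D.append((o['qpos'],o['ee_pos']))
def f(p):
    r0,a2,a3,zs,L=p; e=[]
    for q,x in D:
        s=q[1]+q[2]; t=s+q[4]
        e+= [r0+a2*np.sin(q[1])+a3*np.sin(s)+L*np.sin(t)-np.sqrt(x[0]**2+x[1]**2-off**2), zs+a2*np.cos(q[1])+a3*np.cos(s)+L*np.cos(t)-x[2]]
    return e
off=0
print([(np.arctan2(x[1],x[0])-q[0])*np.hypot(x[0],x[1]) for q,x in D])
r=least_squares(lambda p:np.r_[f(p),(p-np.array([50,425,425,478,400]))*.002],[50,425,425,478,400]); print(r.x.round(1),r.fun.round(2))
E
python3 kin.py
```

```text
2.55 [ 5.1020e-01  5.1920e-01  1.6629e+00 -3.0000e-04  9.6100e-01 -8.6990e-01] [545.35443328 318.71059156 149.88073186] [-2.98881731e-01 -3.12620004e+00  1.68051344e-03]
[np.float64(11.898766703488214), np.float64(12.281206898255387), np.float64(11.828638696648673)]
[ -29.2  553.4  474.6 -668.7 -609.8] [-5.09  2.96  1.72 -2.3   3.37 -0.65 -0.16  0.26  0.1  -2.29 -2.02]
```

Call:
servo_tool:
  increments:
    - [0, 0, 0, 7.6, 39.3, 0, 1]
    - [0, 0, 0, 7.6, 39.3, 0, 1]
    - [0, 0, 0, 7.6, 39.3, 0, 1]
    - [0, 0, 0, 7.6, 39.3, 0, 1]
    - [0, 0, 0, 7.6, 39.3, 0, 1]
    - [0, 0, 0, 7.6, 39.3, 0, 1]
    - [0, 0, 0, 7.6, 39.3, 0, 1]

```text
t: 3.13
ee_pos: [546.5, 315.5, 148.6]
orientation: [-0.24, -2.428, -0.084]
ft_force: [-0.0, -0.7, -0.5]
width: 88.1
grasp_force: 0.0
```

```bash
cat > kin.py <<'E'
from h import *
from scipy.optimize import least_squares
from scipy.spatial.transform import Rotation as Ro
o=ctrl.get_obs(); print(o['t'],o['qpos'].round(4),o['ee_pos'],o['orientation'])
D=[([-1.261,.42375,1.63061,0,1.0886,-.019],[201.68,-591.02,221.99],[-3.0979,-.51392,0]),([.2842,.2916,1.9114,.0016,.9346,-.5734],[484.64,154.36,193.03],[1.0973,2.9412,.0053]),([.5102,.5192,1.6629,0,.961,-.8699],[545.354,318.71,149.88],[-.29888,-3.1262,.00168]),(o['qpos'],o['ee_pos'],o['orientation'])]
def fk(p,q):
    r0,y0,a2,a3,zs,L=p
    e=lambda a,t:Ro.from_euler(a,t)
    B=e('z',q[0]); S=e('y',q[1]); E=e('y',q[1]+q[2]); W=B*E*e('z',q[3])*e('y',q[4])
    x=B.apply([r0,y0,zs])+(B*S).apply([0,0,a2])+(B*E).apply([0,0,a3])+W.apply([0,0,L])
    return x,W*e('z',q[5])
def f(p): return np.concatenate([fk(p,q)[0]-x for q,x,_ in D])
p0=np.array([50,12,425,425,478,400])
r=least_squares(lambda p:np.r_[f(p),(p-p0)*.01],p0); p=r.x; print(p.round(1),r.fun.round(1))
for q,x,ov in D: print((fk(p,q)[1].inv()*Ro.from_rotvec(ov)).as_rotvec().round(3))
E
python3 kin.py
```

```text
3.1333 [ 0.3419  0.823   1.2744  0.3377  1.6693 -1.1082] [546.53322972 315.48491947 148.55853326] [-0.23958701 -2.42769936 -0.08433382]
[-45.4  11.8 573.  484.2 238.5 310. ] [-1.9  5.7  3.7  2.5  0.7 -1.8  2.9  1.7 -1.8 -0.1  0.  -0.1 -1.  -0.
  1.5  0.6 -2.4 -0.9]
[-0.     0.     1.571]
[0.    0.    1.571]
[0.    0.    1.571]
[-0.    -0.     1.571]
```

```bash
sed -i 's/^for q,x,ov/if 0:\n for q,x,ov/' kin.py
cat >> kin.py <<'E'
lo=np.array([-3,-.9,.09,-1.31,.11,-2.54]); hi=np.array([3,2.11,2.58,4.45,2.69,2.54])
def ik(x,R,q0):
    g=lambda q:np.r_[(fk(p,q)[0]-x)*.01,(R.inv()*fk(p,q)[1]*Ro.from_euler('z',np.pi/2)).as_rotvec()]
    s=least_squares(g,np.clip(q0,lo+.01,hi-.01),bounds=(lo,hi)); return s.x,s.fun
def ori(yaw,tilt): # tilt>0 inward
    return Ro.from_euler('z',yaw-np.pi)*Ro.from_euler('y',np.radians(tilt))*Ro.from_euler('z',np.pi)*Ro.from_euler('x',np.pi)
E
python3 - <<'E'
from kin import *
print((ori(2.951,40).inv()*Ro.from_rotvec(o['orientation'])).as_rotvec())
for X,yaw in(((460,-77,25),2.898),((520,-75,25),2.898),((600,60,13),3.24),((560,70,13),3.26),((640,60,13),3.24)):
    for t in(-30,-40,-50):
        q,e=ik(np.array(X,float),ori(yaw,t),o['qpos']); print(X,t,q.round(2),np.abs(e).max().round(3))
E
```

```text
3.1333 [ 0.3419  0.823   1.2744  0.3377  1.6693 -1.1082] [546.53322972 315.48491947 148.55853326] [-0.23958701 -2.42769936 -0.08433382]
[-45.4  11.8 573.  484.2 238.5 310. ] [-1.9  5.7  3.7  2.5  0.7 -1.8  2.9  1.7 -1.8 -0.1  0.  -0.1 -1.  -0.
  1.5  0.6 -2.4 -0.9]
[-0.00131181  0.00577389  0.00566417]
(460, -77, 25) -30 [-0.12  0.4   2.36 -1.31  0.11 -0.14] 0.159
(460, -77, 25) -40 [-0.12  0.4   2.36 -1.31  0.11 -0.14] 0.328
(460, -77, 25) -50 [-0.12  0.39  2.36 -1.31  0.11 -0.13] 0.497
(520, -75, 25) -30 [-0.1   0.46  2.26 -1.31  0.11 -0.13] 0.118
(520, -75, 25) -40 [-0.1   0.45  2.26 -1.31  0.11 -0.12] 0.287
(520, -75, 25) -50 [-0.1   0.45  2.26 -1.31  0.11 -0.12] 0.457
(600, 60, 13) -30 [ 0.03  0.55  2.11  0.91  0.11 -2.54] 0.106
(600, 60, 13) -40 [ 0.03  0.55  2.11  0.92  0.11 -2.54] 0.277
(600, 60, 13) -50 [ 0.03  0.55  2.11  0.92  0.11 -2.54] 0.447
(560, 70, 13) -30 [ 0.05  0.52  2.17  0.91  0.11 -2.54] 0.135
(560, 70, 13) -40 [ 0.05  0.51  2.17  0.92  0.11 -2.54] 0.305
(560, 70, 13) -50 [ 0.05  0.51  2.17  0.92  0.11 -2.54] 0.476
(640, 60, 13) -30 [ 0.03  0.59  2.04  0.91  0.11 -2.54] 0.075
(640, 60, 13) -40 [ 0.03  0.59  2.04  0.92  0.11 -2.54] 0.246
(640, 60, 13) -50 [ 0.03  0.58  2.04  0.92  0.11 -2.54] 0.417
```

Run:
```python
from kin import *
q,e=ik(np.array([545.5,318.4,32.]),ori(2.951,40),o['qpos']); print('pick',q.round(2),np.abs(e).max().round(3))
q,e=ik(np.array([545.5,318.4,120.]),ori(2.951,40),o['qpos']);print('lift',q.round(2))
for X,yaw in(((460,-77,25),-.244),((460,-77,80),-.244),((560,100,13),1.33),((560,100,13),.1)):
  qq=q
  for f in np.linspace(0,1,9)[1:]:
    for_t=40+(-90)*f; y=2.951+(yaw-2.951)*f; Y=np.array([545.5,318.4,120.])*(1-f)+np.array(X)*f
    qq,e=ik(Y,ori(y,for_t),qq)
    if f in(.25,.5,.75,1) : print(X,round(y,2),for_t,qq.round(2),np.abs(e).max().round(3))
```

```text
3.1333 [ 0.3419  0.823   1.2744  0.3377  1.6693 -1.1082] [546.53322972 315.48491947 148.55853326] [-0.23958701 -2.42769936 -0.08433382]
[-45.4  11.8 573.  484.2 238.5 310. ] [-1.9  5.7  3.7  2.5  0.7 -1.8  2.9  1.7 -1.8 -0.1  0.  -0.1 -1.  -0.
  1.5  0.6 -2.4 -0.9]
pick [ 0.35  0.94  1.32  0.34  1.51 -1.16] 0.0
lift [ 0.35  0.85  1.29  0.34  1.62 -1.12]
(460, -77, 25) 2.15 17.5 [ 0.22  0.54  1.81  0.36  0.94 -0.59] 0.0
(460, -77, 25) 1.35 -5.0 [ 0.26  0.47  1.96 -0.11  0.75  0.56] 0.0
(460, -77, 25) 0.55 -27.5 [ 0.14  0.65  1.8  -0.21  1.15  1.28] 0.0
(460, -77, 25) -0.24 -50.0 [-0.21  0.89  1.57  0.03  1.55  1.59] 0.0
(460, -77, 80) 2.15 17.5 [ 0.22  0.52  1.8   0.35  0.96 -0.58] 0.0
(460, -77, 80) 1.35 -5.0 [ 0.26  0.43  1.95 -0.11  0.81  0.55] 0.0
(460, -77, 80) 0.55 -27.5 [ 0.14  0.59  1.78 -0.2   1.22  1.27] 0.0
(460, -77, 80) -0.24 -50.0 [-0.21  0.81  1.57  0.03  1.63  1.59] 0.0
(560, 100, 13) 2.55 17.5 [ 0.31  0.63  1.65  0.27  1.08 -0.82] 0.0
(560, 100, 13) 2.14 -5.0 [ 0.39  0.55  1.84 -0.13  0.74 -0.09] 0.0
(560, 100, 13) 1.74 -27.5 [ 0.49  0.66  1.8  -0.58  0.93  0.73] 0.0
(560, 100, 13) 1.33 -50.0 [ 0.48  0.9   1.58 -0.63  1.37  1.08] 0.0
(560, 100, 13) 2.24 17.5 [ 0.29  0.6   1.71  0.34  0.98 -0.59] 0.0
(560, 100, 13) 1.53 -5.0 [ 0.38  0.57  1.8  -0.11  0.81  0.51] 0.0
(560, 100, 13) 0.81 -27.5 [ 0.36  0.77  1.56 -0.21  1.25  1.23] 0.0
(560, 100, 13) 0.1 -50.0 [0.14 1.03 1.27 0.03 1.71 1.6 ] 0.0
```

Call:
servo_tool:
  increments:
    - [0, 0, -3, 0, 0, 0, 1]
    - [0, 0, -6, 0, 0, 0, 1]
    - [0, 0, -9, 0, 0, 0, 1]
    - [0, 0, -10.8, 0, 0, 0, 1]
    - [0, 0, -11.8, 0, 0, 0, 1]
    - [0, 0, -11.8, 0, 0, 0, 1]
    - [0, 0, -11.8, 0, 0, 0, 1]
    - [0, 0, -11.8, 0, 0, 0, -1]
    - [0, 0, -11.8, 0, 0, 0, -1]
    - [0, 0, -11.8, 0, 0, 0, -1]
    - [0, 0, -11.8, 0, 0, 0, -1]
    - [0, 0, -11.8, 0, 0, 0, -1]
    - [0, 0, -11.8, 0, 0, 0, -1]
    - [0, 0, -11.8, 0, 0, 0, -1]
    - [0, 0, -11.8, 0, 0, 0, -1]
    - [0, 0, -11.8, 0, 0, 0, -1]
    - [0, 0, -11.8, 0, 0, 0, -1]

```text
t: 4.55
ee_pos: [545.8, 318.5, 32.7]
orientation: [-0.233, -2.433, -0.085]
ft_force: [-0.1, -0.7, 1.3]
width: 41.6
grasp_force: 30.0
```

```bash
python3 -c "
from h import *
snap('scene','pics/grasp.png',(190,200,140,130),4)
o=ctrl.get_obs(); print(o['t'],o['width'],o['grasp_force'],o['ee_pos'],o['ft_force'],o['moment'])"
```

```text
4.6 41.553544676578156 29.9997541308403 [545.81124884 318.46687265  32.72813063] [ 0.41803622 -0.16671783  0.93716509] [-0.01725072 -0.23585331  0.0553488 ]
```

View pics/grasp.png

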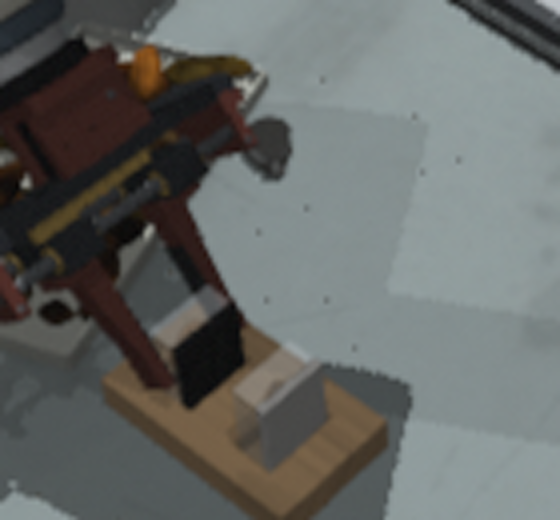

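Call:
servo_tool:
  increments:
    - [0, 0, 0.5, 0, 0, 0, -1]
    - [0, 0, 1.5, 0, 0, 0, -1]
    - [0, 0, 3, 0, 0, 0, -1]
    - [0, 0, 5, 0, 0, 0, -1]
    - [0, 0, 7, 0, 0, 0, -1]
    - [0, 0, 9, 0, 0, 0, -1]
    - [0, 0, 10, -3.8, -19.6, 0, -1]
    - [0, 0, 12, -7.6, -39.3, 0, -1]
    - [0, 0, 12, -7.6, -39.3, 0, -1]
    - [0, 0, 12, -7.6, -39.3, 0, -1]
    - [0, 0, 12, -7.6, -39.3, 0, -1]
    - [0, 0, 12, -7.6, -39.3, 0, -1]
    - [0, 0, 12, -7.6, -39.3, 0, -1]

```text
t: 5.68
ee_pos: [543.4, 319.3, 155.3]
orientation: [0.296, 3.124, 0.001]
ft_force: [0.9, -0.8, -0.8]
width: 42.0
grasp_force: 30.0
```

Call:
servo_tool:
  increments:
    - [-9.6, -39.7, 0, 0, 0, -120, -1]
    - [-9.6, -39.7, 0, 0, 0, -120, -1]
    - [-9.6, -39.7, 0, 0, 0, -120, -1]
    - [-9.6, -39.7, 0, 0, 0, -120, -1]
    - [-9.6, -39.7, 0, 0, 0, -120, -1]
    - [-9.6, -39.7, 0, 0, 0, -120, -1]
    - [-9.6, -39.7, 0, 0, 0, -120, -1]
    - [-9.6, -39.7, 0, 0, 0, -120, -1]
    - [-9.6, -39.7, 0, 0, 0, -120, -1]
    - [-9.6, -39.7, 0, 0, 0, -120, -1]
    - [-9.6, -39.7, 0, 0, 0, -120, -1]
    - [-9.6, -39.7, 0, 0, 0, -120, -1]
    - [-9.6, -39.7, 0, 0, 0, -120, -1]
    - [-9.6, -39.7, 0, 0, 0, -120, -1]
    - [-9.6, -39.7, 0, 0, 0, -120, -1]
    - [-9.6, -39.7, 0, 0, 0, -120, -1]
    - [-9.6, -39.7, 0, 0, 0, -120, -1]

```text
t: 7.1
ee_pos: [450.7, -79.0, 153.6]
orientation: [-2.862, -1.292, -0.0]
ft_force: [-0.2, 0.2, -1.2]
width: 41.9
grasp_force: 30.0
```

Call:
servo_tool:
  increments:
    - [0, 0, 0, 0, 0, -63.1, -1]
    - [0, 0, 0, 0, 0, -63.1, -1]
    - [0, 0, 0, 0, 0, -63.1, -1]
    - [0, 0, 0, 0, 0, -63.1, -1]
    - [0, 0, 0, 0, 0, -63.1, -1]
    - [0, 0, 0, 0, 0, -63.1, -1]
    - [0, 0, 0, 0, 0, -63.1, -1]
    - [0, 0, 0, 0, 0, -63.1, -1]
    - [0, 0, 0, 0, 0, -63.1, -1]
    - [0, 0, 0, 0, 0, -63.1, -1]

```text
t: 7.93
ee_pos: [450.7, -78.9, 153.5]
orientation: [-3.116, 0.392, 0.001]
ft_force: [-0.1, -0.2, -0.4]
width: 41.9
grasp_force: 30.0
```

Call:
servo_tool:
  increments:
    - [0, 0, 0, 12.1, 48.5, 0, -1]
    - [0, 0, 0, 12.1, 48.5, 0, -1]
    - [0, 0, 0, 12.1, 48.5, 0, -1]
    - [0, 0, 0, 12.1, 48.5, 0, -1]
    - [0, 0, 0, 12.1, 48.5, 0, -1]
    - [0, 0, 0, 12.1, 48.5, 0, -1]
    - [0, 0, 0, 12.1, 48.5, 0, -1]
    - [0, 0, 0, 12.1, 48.5, 0, -1]
    - [0, 0, 0, 12.1, 48.5, 0, -1]

```text
t: 8.68
ee_pos: [450.2, -78.7, 151.1]
orientation: [-2.735, 0.335, 1.276]
ft_force: [-0.5, 0.3, -0.6]
width: 41.7
grasp_force: 30.0
```

Run:
```python
from h import *
from scipy.spatial.transform import Rotation as Ro
o=ctrl.get_obs(); R=Ro.from_rotvec(o['orientation']).as_matrix()
print(o['t'],o['ee_pos'],'tool axes\n',R.round(3),'tilt',np.degrees(np.arccos(-R[2,2])),'yaw y',np.arctan2(R[1,1],R[0,1]),o['width'],o['qpos'].round(2),o['ft_force'])
```

```text
8.6833 [450.20167588 -78.72795733 151.08176384] tool axes
 [[ 0.624 -0.242 -0.743]
 [-0.154 -0.97   0.187]
 [-0.766 -0.002 -0.642]] tilt 50.031327314857215 yaw y -1.8154183620914282 41.74891760185089 [-0.22  0.74  1.55  0.02  1.72  1.59] [-0.51133567  0.34435739 -0.60411606]
```

Call:
servo_tool:
  increments:
    - [0, 0, -3, 0, 0, 0, -1]
    - [0, 0, -6, 0, 0, 0, -1]
    - [0, 0, -9, 0, 0, 0, -1]
    - [0, 0, -11, 0, 0, 0, -1]
    - [0, 0, -12, 0, 0, 0, -1]
    - [0, 0, -12.4, 0, 0, 0, -1]
    - [0, 0, -12.5, 0, 0, 0, -1]
    - [0, 0, -12.5, 0, 0, 0, -1]
    - [0, 0, -12.5, 0, 0, 0, -1]

```text
t: 9.43
ee_pos: [450.8, -78.7, 29.1]
orientation: [-2.739, 0.337, 1.272]
ft_force: [0.9, 0.1, -0.1]
width: 41.8
grasp_force: 30.0
```

Call:
servo_tool:
  increments:
    - [0, 0, -0.1, 0, 0, 0, -1]
    - [0, 0, -0.2, 0, 0, 0, -1]
    - [0, 0, -0.3, 0, 0, 0, -1]
    - [0, 0, -0.3, 0, 0, 0, -1]
    - [0, 0, -0.3, 0, 0, 0, -1]

```text
t: 9.85
ee_pos: [450.0, -78.5, 24.9]
orientation: [-2.737, 0.338, 1.276]
ft_force: [1.3, -0.1, 1.7]
width: 42.2
grasp_force: 30.0
```

Near contact; a bit more.

Call:
servo_tool:
  increments:
    - [0, 0, -0.1, 0, 0, 0, -1]
    - [0, 0, -0.1, 0, 0, 0, -1]
    - [0, 0, -0.15, 0, 0, 0, -1]
    - [0, 0, -0.15, 0, 0, 0, -1]

```text
t: 10.18
ee_pos: [450.0, -78.5, 24.8]
orientation: [-2.736, 0.337, 1.278]
ft_force: [1.4, -0.7, 11.3]
width: 41.9
grasp_force: 30.0
```

```bash
python3 -c "
from h import *
snap('scene','pics/lay.png',(270,110,150,120),4)
o=ctrl.get_obs(); print(o['t'],o['width'],o['grasp_force'],o['ee_pos'],o['ft_force'],o['moment'])"
```

```text
10.2333 41.942459539949965 30.003254413604736 [450.04382866 -78.52912113  24.83887175] [ 1.88863627 -0.06811019 12.12405838] [ 0.16418114  0.82747939 -0.00370131]
```

View pics/lay.png

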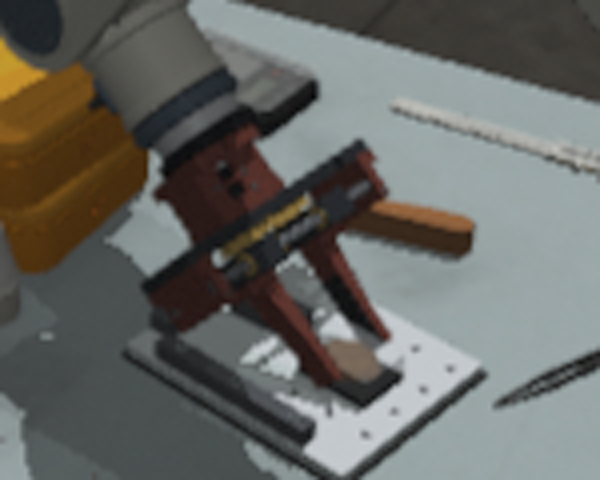

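Call:
servo_tool:
  increments:
    - [0, 0, 0, 0, 0, 0, -0.5]
    - [0, 0, 0, 0, 0, 0, 0]
    - [0, 0, 0, 0, 0, 0, 0.5]
    - [0, 0, 0, 0, 0, 0, 0.8]
    - [0, 0, 0, 0, 0, 0, 0.8]
    - [0, 0, 0, 0, 0, 0, 0.8]
    - [0, 0, 2, 0, 0, 0, 0.8]
    - [0, 0, 5, 0, 0, 0, 0.8]
    - [0, 0, 8, 0, 0, 0, 0.8]
    - [0, 0, 10, -12.1, -48.5, 0, 0.8]
    - [0, 0, 10, -12.1, -48.5, 0, 0.8]
    - [0, 0, 10, -12.1, -48.5, 0, 0.8]
    - [0, 0, 10, -12.1, -48.5, 0, 0.8]
    - [0, 0, 10, -12.1, -48.5, 0, 0.8]
    - [0, 0, 10, -12.1, -48.5, 0, 0.8]
    - [0, 0, 10, -12.1, -48.5, 0, 0.8]
    - [0, 0, 10, -12.1, -48.5, 0, 0.8]
    - [0, 0, 10, -12.1, -48.5, 0, 0.8]

```text
t: 11.73
ee_pos: [448.6, -78.2, 123.6]
orientation: [-3.118, 0.384, 0.005]
ft_force: [-0.0, 0.0, -0.1]
width: 79.5
grasp_force: 0.0
```

Run:
```python
from h import *
from scipy.spatial.transform import Rotation as Ro
d=snap('scene','pics/laid.png',(290,140,120,95),3)
snap('top','pics/laidt.png')
a=cv2.imread('pics/laid.png'); b=cv2.imread('pics/laidt.png')[155:255,280:410]; b=cv2.resize(b,None,fx=3,fy=3,interpolation=cv2.INTER_CUBIC)
h=max(a.shape[0],b.shape[0]); f=lambda o:cv2.copyMakeBorder(o,0,h-o.shape[0],0,0,cv2.BORDER_CONSTANT)
cv2.imwrite('pics/laid2.png',np.hstack([f(a),f(b)]))
o=ctrl.get_obs(); R=Ro.from_rotvec(o['orientation']).as_matrix()
print(o['t'],o['width'],o['ee_pos'],o['ft_force'],R[2,2],np.arctan2(R[1,1],R[0,1]))
```

```text
11.8333 79.09469094199572 [451.27877862 -78.79268774 123.53100273] [ 0.34147231 -0.43874943  0.27213529] -0.9999988047007128 -1.8162322705329563
```

View pics/laid2.png

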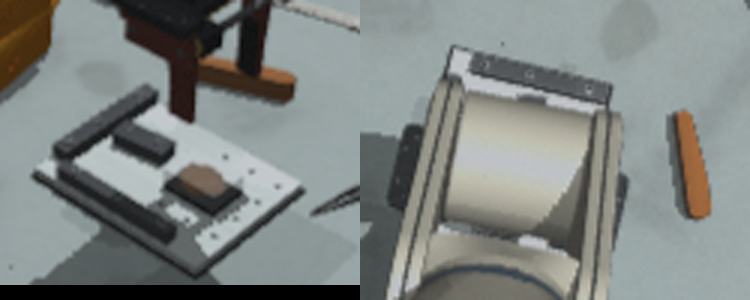

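Call:
servo_tool:
  increments:
    - [0.4, -0.1, -3, 0, 0, 0, 0.8]
    - [0.4, -0.1, -6, 0, 0, 0, 0.8]
    - [0.4, -0.1, -8, 0, 0, 0, 0.8]
    - [0.4, -0.1, -9, 0, 0, 0, 0.8]
    - [0.4, -0.1, -9.4, 0, 0, 0, 0.8]
    - [0.4, -0.1, -9.4, 0, 0, 0, 0.8]
    - [0.4, -0.1, -9.4, 0, 0, 0, 0]
    - [0.4, -0.1, -9.4, 0, 0, 0, -1]
    - [0.4, -0.1, -9.4, 0, 0, 0, -1]
    - [0.4, -0.1, -9.4, 0, 0, 0, -1]
    - [0.4, -0.1, -9.4, 0, 0, 0, -1]
    - [0.4, -0.1, -9.4, 0, 0, 0, -1]
    - [0.4, -0.1, -9.4, 0, 0, 0, -1]

```text
t: 12.92
ee_pos: [454.1, -79.5, 29.6]
orientation: [3.118, -0.384, 0.001]
ft_force: [-0.5, -0.6, 5.6]
width: 41.6
grasp_force: 30.0
```

Call:
servo_tool:
  increments:
    - [0.24, 0.97, 0.03, 0, 0, 0, -1]
    - [0.49, 1.94, 0.03, 0, 0, 0, -1]
    - [0.73, 2.91, 0.03, 0, 0, 0, -1]
    - [0.97, 3.88, 0.03, 0, 0, 0, -1]
    - [0.97, 3.88, 0.03, 0, 0, 0, -1]
    - [0.97, 3.88, 0.03, 0, 0, 0, -1]
    - [1.94, 3.64, 0.03, 0, 0, 0, -1]
    - [2.91, 3.4, 0.03, 0, 0, 0, -1]
    - [3.88, 3.16, 0.03, 0, 0, 0, -1]
    - [4.85, 2.92, 0.03, 0, 0, 0, -1]
    - [5.82, 2.67, 0.03, 0, 0, 0, -1]
    - [6.79, 2.43, 0.03, 0, 0, 0, -1]
    - [7.76, 2.19, 0.03, 0, 0, 0, -1]
    - [8.73, 1.95, 0.03, 0, 0, 0, -1]
    - [8.73, 1.95, 0.03, 0, 0, 0, -1]
    - [8.73, 1.95, 0.03, 0, 0, 0, -1]

```text
t: 14.25
ee_pos: [542.2, -59.4, 29.6]
orientation: [-3.118, 0.384, -0.003]
ft_force: [2.1, 0.5, 2.2]
width: 41.9
grasp_force: 30.0
```

Call:
servo_tool:
  increments:
    - [0.02, 0.1, 0, 0, 0, 0, -1]
    - [0.05, 0.19, 0, 0, 0, 0, -1]
    - [0.05, 0.19, 0, 0, 0, 0, -1]

```text
t: 14.5
ee_pos: [541.8, -58.7, 29.6]
orientation: [3.117, -0.383, 0.002]
ft_force: [0.3, -7.2, 2.4]
width: 41.4
grasp_force: 30.0
```

Call:
servo_tool:
  increments:
    - [0.02, 0.1, 0, 0, 0, 0, -1]
    - [0.02, 0.1, 0, 0, 0, 0, -1]

```text
t: 14.67
ee_pos: [541.8, -58.6, 29.6]
orientation: [3.116, -0.383, 0.001]
ft_force: [0.2, -13.6, 3.8]
width: 41.6
grasp_force: 30.0
```

Call:
servo_tool:
  increments:
    - [0.1, -0.02, 0, 0, 0, 0, -1]
    - [0.2, -0.05, 0, 0, 0, 0, -1]
    - [0.2, -0.05, 0, 0, 0, 0, -1]

```text
t: 14.92
ee_pos: [541.9, -58.7, 29.5]
orientation: [3.116, -0.383, -0.005]
ft_force: [-5.3, -10.3, 8.8]
width: 41.7
grasp_force: 30.0
```

Call:
servo_tool:
  increments:
    - [0.08, -0.07, 0, 0, 0, 0, -1]
    - [0.18, -0.1, 0, 0, 0, 0, -1]
    - [0.27, -0.12, 0, 0, 0, 0, -1]
    - [0.27, -0.12, 0, 0, 0, 0, -1]

```text
t: 15.25
ee_pos: [541.9, -58.7, 29.5]
orientation: [3.117, -0.384, -0.014]
ft_force: [-12.2, -4.7, 17.8]
width: 41.8
grasp_force: 30.0
```

Run:
```python
from h import *
from scipy.spatial.transform import Rotation as Ro
d=snap('scene','pics/cor.png',(290,130,110,95),4)
a=cv2.imread('pics/cor.png')
snap('top','pics/cort.png'); b=cv2.resize(cv2.imread('pics/cort.png')[155:255,280:370],None,fx=3.8,fy=3.8,interpolation=cv2.INTER_CUBIC)
cv2.imwrite('pics/cor2.png',np.hstack([a,b[:380]]))
o=ctrl.get_obs(); R=Ro.from_rotvec(o['orientation']).as_matrix()
print(o['t'],o['width'],o['ee_pos'],o['ft_force'],o['moment'],R[2,2],np.arctan2(R[1,1],R[0,1]))
```

```text
15.35 41.29573939507259 [541.91549231 -58.73539015  29.49545805] [-12.72051093  -5.27408743  18.06407054] [-0.7234885   2.11977029 -0.01725414] -0.9999632762542805 -1.8158255690982705
```

View pics/cor2.png

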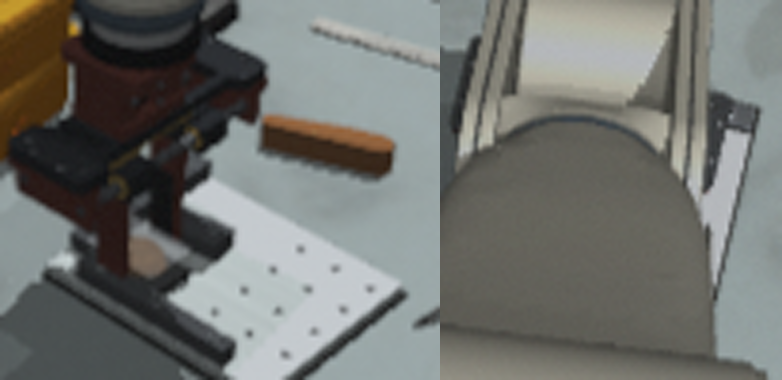

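Call:
servo_tool:
  increments:
    - [-0.2, 0.1, 0, 0, 0, 0, -1]
    - [-0.3, 0.15, 0, 0, 0, 0, -1]
    - [-0.3, 0.15, 0, 0, 0, 0, -0.4]
    - [-0.3, 0.15, 0, 0, 0, 0, 0.2]
    - [-0.3, 0.15, 0, 0, 0, 0, 0.4]
    - [-0.3, 0.15, 0, 0, 0, 0, 0.4]
    - [-0.3, 0.15, 0, 0, 0, 0, 0.4]
    - [-0.3, 0.15, 3, 0, 0, 0, 0.4]
    - [-0.3, 0.15, 7, 0, 0, 0, 0.4]
    - [-2, -4, 9, 0, 0, 19.1, 0.4]
    - [-8.6, -20, 9, 0, 0, 19.1, 0.4]
    - [-8.6, -20, 9, 0, 0, 19.1, 0.4]
    - [-8.6, -20, 9, 0, 0, 19.1, 0.4]
    - [-8.6, -20, 9, 0, 0, 19.1, 0.4]
    - [-8.6, -20, 9, 0, 0, 19.1, 0.4]
    - [-8.6, -20, 9, 0, 0, 19.1, 0.4]
    - [-8.6, -20, 9, 0, 0, 19.1, 0.4]

```text
t: 16.77
ee_pos: [460.1, -259.2, 119.3]
orientation: [-3.138, -0.134, 0.0]
ft_force: [-0.7, 0.2, 0.2]
width: 61.7
grasp_force: 0.0
```

Run:
```python
from m import *
o=ctrl.get_obs(); print(o['t'],o['width'],o['ee_pos'],o['ft_force'])
# fit fences+cleat dark vs block: black base of block in scene; overlay flush block on scene
q=[493.7,-85.3,-.244]
bl=box(17,75,18,60,12,36)
o_=[]
for n in d:
    x,y,w,h=pr[n]; s=4.2 if n=='scene' else 3.8; 
    for dr in(0,1):
        I=cv2.resize(im[n][y:y+h,x:x+w],None,fx=s,fy=s,interpolation=cv2.INTER_CUBIC)
        if dr:
            for q in([492.6,-83.6,-.242] if n=='scene' else [494.7,-86,-.245],):
                for A,c in((bl,(0,0,255)),(box(17,75,18,60,12,12.1),(0,255,0))):
                    H=(hull(d[n],place(A,q),np.array([-x,-y]))+.5)/SS*s; cv2.polylines(I,[(H*16).astype(np.int32)],True,c,1,shift=4)
        if n=='scene' or dr==0: o_.append(I)
h=max(i.shape[0] for i in o_)
o_=[cv2.copyMakeBorder(i,0,h-i.shape[0],0,0,cv2.BORDER_CONSTANT) for i in o_]
O=np.hstack(o_); f=800/O.shape[1]; cv2.imwrite('pics/chk.png',O); print(O.shape)
cv2.imwrite('pics/chk.png',np.vstack([np.hstack(o_[1:3])[:,:800]]) )
```

```text
16.8667 61.80914971462894 [ 460.68676828 -257.82491175  119.27375613] [-0.2555449   0.41609399  0.17637776]
(372, 1147, 3)
```

View pics/chk.png

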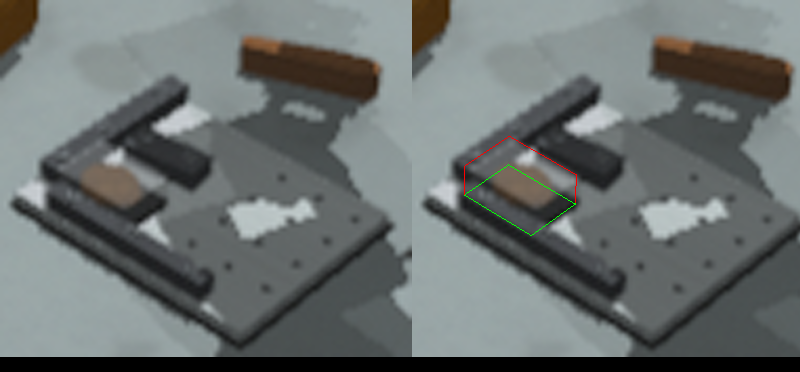

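The overlay shows the block flush in the corner, with its front lower corner at (575,205) on the predicted outline, and lying black side down. Next, grasp the wedge.

Call:
servo_tool:
  increments:
    - [0, 0, -3, 0, 0, 0, 0.4]
    - [0, 0, -6, 0, 0, 0, 0.4]
    - [0, 0, -9, 0, 0, 0, 0.4]
    - [0, 0, -10.8, 0, 0, 0, 0.4]
    - [0, 0, -11.5, 0, 0, 0, 0.4]
    - [0, 0, -11.5, 0, 0, 0, 0.4]
    - [0, 0, -11.5, 0, 0, 0, 0.4]
    - [0, 0, -11.5, 0, 0, 0, -1]
    - [0, 0, -11.5, 0, 0, 0, -1]
    - [0, 0, -11.5, 0, 0, 0, -1]
    - [0, 0, -11.5, 0, 0, 0, -1]
    - [0, 0, -11.5, 0, 0, 0, -1]
    - [0, 0, -11.5, 0, 0, 0, -1]
    - [0, 0, -11.5, 0, 0, 0, -1]
    - [0, 0, -11.5, 0, 0, 0, -1]

```text
t: 18.12
ee_pos: [460.6, -258.9, 4.7]
orientation: [3.138, 0.138, 0.0]
ft_force: [-0.5, -0.5, 3.9]
width: 21.5
grasp_force: 30.0
```

Run:
```python
from m import *
o=ctrl.get_obs(); print(o['t'],o['width'],o['ee_pos'],o['ft_force'],o['orientation'],tb,pl)
```

```text
18.2167 21.580494752290466 [ 460.58420163 -258.9096787     4.70552328] [-0.82338712  0.0438902   4.80061543] [3.13843828e+00 1.37953615e-01 2.19461916e-04] {'top': np.float32(142.8125), 'scene': np.float32(160.5)} {'top': np.float32(183.0), 'scene': np.float32(161.0)}
```

Call:
servo_tool:
  increments:
    - [0, 0, 1, 0, 0, 0, -1]
    - [0, 0, 3, 0, 0, 0, -1]
    - [0, 0, 5, 0, 0, 0, -1]
    - [-5.1, 19.9, 5, 0, 0, -19.1, -1]
    - [-5.1, 19.9, 5, 0, 0, -19.1, -1]
    - [-5.1, 19.9, 5, 0, 0, -19.1, -1]
    - [-5.1, 19.9, 5, 0, 0, -19.1, -1]
    - [-5.1, 19.9, 5, 0, 0, -19.1, -1]
    - [-5.1, 19.9, 5, 0, 0, -19.1, -1]
    - [-5.1, 19.9, 5, 0, 0, -19.1, -1]
    - [-5.1, 19.9, 5, 0, 0, -19.1, -1]
    - [-5.1, 19.9, 5, 0, 0, -19.1, -1]
    - [-5.1, 19.9, 3.5, 0, 0, -19.1, -1]
    - [-5.1, 19.9, 2, 0, 0, -19.1, -1]
    - [-5.1, 19.9, 1.4, 0, 0, -19.1, -1]
    - [-5.1, 19.9, 1.25, 0, 0, -19.1, -1]
    - [-5.1, 19.9, 1.25, 0, 0, -19.1, -1]
    - [-5.1, 19.9, 1.25, 0, 0, -19.1, -1]

```text
t: 19.72
ee_pos: [409.8, -60.6, 17.1]
orientation: [3.118, -0.387, 0.0]
ft_force: [-0.2, 0.1, -0.4]
width: 21.3
grasp_force: 30.0
```

Call:
servo_tool:
  increments:
    - [0.97, -0.24, 0, 0, 0, 0, -1]
    - [1.94, -0.48, 0, 0, 0, 0, -1]
    - [2.91, -0.72, 0, 0, 0, 0, -1]
    - [3.88, -0.97, 0, 0, 0, 0, -1]
    - [4.4, -1.1, 0, 0, 0, 0, -1]
    - [4.4, -1.0, 0, 0, 0, 0, -1]
    - [4.4, -1.0, 0, 0, 0, 0, -1]
    - [4.4, -1.0, 0, 0, 0, 0, -1]

```text
t: 20.38
ee_pos: [452.8, -69.6, 16.8]
orientation: [-3.118, 0.384, 0.002]
ft_force: [0.0, -0.0, -0.8]
width: 21.3
grasp_force: 30.0
```

Call:
servo_tool:
  increments:
    - [0.3, -0.07, 0, 0, 0, 0, -1]
    - [0.6, -0.15, 0, 0, 0, 0, -1]
    - [0.9, -0.22, 0, 0, 0, 0, -1]
    - [1.2, -0.3, 0, 0, 0, 0, -1]
    - [1.5, -0.38, 0, 0, 0, 0, -1]
    - [1.5, -0.38, 0, 0, 0, 0, -1]

```text
t: 20.88
ee_pos: [469.5, -73.8, 17.1]
orientation: [3.118, -0.385, 0.002]
ft_force: [0.8, -0.4, -0.8]
width: 21.4
grasp_force: 30.0
```

Call:
servo_tool:
  increments:
    - [0.2, -0.05, 0, 0, 0, 0, -1]
    - [0.4, -0.1, 0, 0, 0, 0, -1]
    - [0.5, -0.12, 0, 0, 0, 0, -1]
    - [0.5, -0.12, 0, 0, 0, 0, -1]

```text
t: 21.22
ee_pos: [473.8, -74.9, 17.0]
orientation: [3.118, -0.385, 0.0]
ft_force: [0.5, -1.0, 0.2]
width: 22.1
grasp_force: 30.0
```

Call:
servo_tool:
  increments:
    - [0.15, -0.04, 0, 0, 0, 0, -1]
    - [0.3, -0.07, 0, 0, 0, 0, -1]
    - [0.3, -0.07, 0, 0, 0, 0, -1]

```text
t: 21.47
ee_pos: [476.9, -75.6, 17.0]
orientation: [3.118, -0.385, 0.001]
ft_force: [-0.5, -0.1, -0.4]
width: 21.8
grasp_force: 30.0
```

Call:
servo_tool:
  increments:
    - [0.15, -0.04, 0, 0, 0, 0, -1]
    - [0.3, -0.07, 0, 0, 0, 0, -1]
    - [0.3, -0.07, 0, 0, 0, 0, -1]

```text
t: 21.72
ee_pos: [478.8, -75.8, 16.8]
orientation: [-3.118, 0.385, 0.003]
ft_force: [-1.9, 3.7, -0.4]
width: 21.1
grasp_force: 30.0
```

Call:
servo_tool:
  increments:
    - [0.15, -0.04, 0, 0, 0, 0, -1]
    - [0.3, -0.07, 0, 0, 0, 0, -1]
    - [0.3, -0.07, 0, 0, 0, 0, -1]

```text
t: 21.97
ee_pos: [479.3, -75.9, 16.5]
orientation: [-3.117, 0.385, 0.01]
ft_force: [-6.7, 5.8, 5.3]
width: 21.5
grasp_force: 30.0
```

Call:
servo_tool:
  increments:
    - [-0.2, 0.05, 0, 0, 0, 0, -0.5]
    - [-0.3, 0.1, 0, 0, 0, 0, -0.2]
    - [-0.3, 0.1, 0, 0, 0, 0, 0]
    - [-0.3, 0.1, 0, 0, 0, 0, 0]
    - [-0.3, 0.1, 0, 0, 0, 0, 0]
    - [-0.3, 0.1, 2, 0, 0, 0, 0]
    - [-0.3, 0.1, 4, 0, 0, 0, 0]
    - [-2.5, 0.6, 4, 0, 0, 0, -1]
    - [-4.7, 1.2, 4, 0, 0, 0, -1]
    - [-4.7, 1.2, 3, 0, 0, 0, -1]
    - [-4.7, 1.2, 1.5, 0, 0, 0, -1]
    - [-4.7, 1.2, 0, 0, 0, 0, -1]
    - [-4.7, 1.2, -0.1, 0, 0, 0, -1]
    - [-4.7, 1.2, -0.1, 0, 0, 0, -1]

```text
t: 23.13
ee_pos: [435.4, -65.0, 15.3]
orientation: [-3.118, 0.385, 0.002]
ft_force: [-0.7, -0.8, 1.2]
width: 1.7
grasp_force: 0.0
```

Call:
servo_tool:
  increments:
    - [0.2, -0.05, 0, 0, 0, 0, -1]
    - [0.4, -0.1, 0, 0, 0, 0, -1]
    - [0.6, -0.15, 0, 0, 0, 0, -1]
    - [0.8, -0.2, 0, 0, 0, 0, -1]
    - [1.0, -0.25, 0, 0, 0, 0, -1]
    - [1.2, -0.3, 0, 0, 0, 0, -1]
    - [1.3, -0.32, 0, 0, 0, 0, -1]
    - [1.3, -0.32, 0, 0, 0, 0, -1]

```text
t: 23.8
ee_pos: [448.6, -68.1, 16.0]
orientation: [-3.118, 0.385, 0.0]
ft_force: [-0.2, 0.8, 0.2]
width: 0.5
grasp_force: 0.0
```

Call:
servo_tool:
  increments:
    - [0.1, -0.02, 0, 0, 0, 0, -1]
    - [0.2, -0.05, 0, 0, 0, 0, -1]
    - [0.3, -0.07, 0, 0, 0, 0, -1]
    - [0.4, -0.1, 0, 0, 0, 0, -1]
    - [0.4, -0.1, 0, 0, 0, 0, -1]

```text
t: 24.22
ee_pos: [448.8, -68.3, 15.3]
orientation: [-3.117, 0.385, 0.012]
ft_force: [-8.6, 1.9, 3.8]
width: 0.7
grasp_force: 4.4
```

Call:
servo_tool:
  increments:
    - [0.1, -0.02, 0, 0, 0, 0, -1]
    - [0.2, -0.05, 0, 0, 0, 0, -1]
    - [0.3, -0.07, 0, 0, 0, 0, -1]
    - [0.3, -0.07, 0, 0, 0, 0, -1]

```text
t: 24.55
ee_pos: [449.0, -68.4, 14.8]
orientation: [-3.117, 0.384, 0.02]
ft_force: [-13.6, 4.0, 5.8]
width: 0.5
grasp_force: 7.4
```

Call:
servo_tool:
  increments:
    - [0.05, -0.01, 0, 0, 0, 0, -1]
    - [0.1, -0.02, 0, 0, 0, 0, -1]
    - [0.15, -0.04, 0, 0, 0, 0, -1]
    - [0.2, -0.05, 0, 0, 0, 0, -1]
    - [0.2, -0.05, 0, 0, 0, 0, -1]
    - [0.2, -0.05, 0, 0, 0, 0, -1]

```text
t: 25.05
ee_pos: [449.0, -68.5, 14.5]
orientation: [-3.117, 0.384, 0.026]
ft_force: [-18.2, 6.2, 7.8]
width: 0.4
grasp_force: 9.4
```

Call:
servo_tool:
  increments:
    - [0.05, -0.01, 0, 0, 0, 0, -1]
    - [0.1, -0.02, 0, 0, 0, 0, -1]
    - [0.15, -0.04, 0, 0, 0, 0, -1]
    - [0.15, -0.04, 0, 0, 0, 0, -1]
    - [0.15, -0.04, 0, 0, 0, 0, -1]

```text
t: 25.47
ee_pos: [449.1, -68.6, 14.3]
orientation: [-3.116, 0.384, 0.03]
ft_force: [-20.1, 7.5, 9.4]
width: 0.4
grasp_force: 11.0
```

Call:
servo_tool:
  increments:
    - [-0.5, 0.12, 0, 0, 0, 0, -1]
    - [-1, 0.25, 0, 0, 0, 0, -1]
    - [-2, 0.5, 0, 0, 0, 0, -1]
    - [-4, 1, 0.5, 0, 0, 0, -1]
    - [-4, 1, 3, 0, 0, 0, -1]
    - [-4, 1, 7, 0, 0, 0, -1]
    - [-4, 1, 11, 0, 0, 0, -1]
    - [-4, 5, 15, 0, 0, 0, -1]
    - [-4, 9, 19, 0, 0, 0, -1]
    - [-4, 13, 20, 0, 0, 0, -1]
    - [-4, 17, 20, 0, 0, 0, -1]
    - [-4, 21, 20, 0, 0, 0, -1]
    - [-4, 25, 20, 0, 0, 0, -1]
    - [-4, 29, 20, 0, 0, 0, -1]
    - [-4, 33, 20, 0, 0, 0, -1]
    - [-4, 37, 20, 0, 0, 0, -1]
    - [-4, 37, 20, 0, 0, 0, -1]

```text
t: 26.88
ee_pos: [419.3, 304.1, 216.6]
orientation: [-3.115, 0.38, -0.004]
ft_force: [0.1, -0.2, -0.7]
width: 0.5
grasp_force: 0.0
```

Run:
```python
from m import *
o=ctrl.get_obs(); print(o['t'],o['ee_pos'],o['ft_force'])
roi={'top':(290,165,80,90),'scene':(300,155,95,75)}
w2=wed+[0,0,12]
def go2(off,vs):
    r=fit([(d[n],sm[n],roi[n]) for n in vs],off,[w2],(),[box(-10,70,8,80,12,40)+0]); return r
# block amber is also orange: mask it out of sm (region of the flush block)
for n,q in(('top',[494.7,-86,-.245]),('scene',[492.6,-83.6,-.242])):
    H=hull(d[n],place(box(19,75,22,60,14,36),q),np.zeros(2))/SS; k=np.zeros(sm[n].shape,np.uint8); cv2.fillConvexPoly(k,H.round().astype(np.int32),1); sm[n][k>0]=0
    x,y,w,h=roi[n]; s=sm[n][y:y+h,x:x+w]; print(n,'orange px',s.sum().round(1))
    f,c=fit([(d[n],sm[n],roi[n])],[510,-81,-.244],[w2])
    C,S=np.cos(q[2]),np.sin(q[2]); dx,dy=f[0]-q[0],f[1]-q[1]
    print(n,'wedge in corner frame',round(C*dx+S*dy-75,1),round(-S*dx+C*dy-60,1),'rel yaw',round(f[2]-q[2],3),round(c,1))
    cv2.imwrite(f'pics/end_{n}.png',im[n])
    # dark/white profile between block and fences: gray samples across plate x at y=39, plate z=28 level & along y at x=46
    for nm,pts in(('endfence x66..82',[(x,39,z) for z in(28,) for x in range(62,84,2)]),('side y52..68',[(46,y,28) for y in range(48,72,2)]),('near end x8..26 z12',[(x,39,12) for x in range(4,30,2)])):
        P=place(np.array(pts,float),q); print(n,nm,[int(g[n][int(round(v)),int(round(u))]) for u,v in(w2px(d[n],p) for p in P)])
```

```text
26.9833 [419.04846254 301.6941904  216.05841458] [-0.07293448  0.097045    0.46380397]
top orange px 249.5
top wedge in corner frame -59.4 -52.7 rel yaw -0.008 12.8
top endfence x66..82 [102, 102, 117, 117, 139, 77, 77, 91, 102, 102, 123]
top side y52..68 [101, 99, 96, 96, 91, 85, 85, 77, 110, 92, 92, 94]
top near end x8..26 z12 [188, 189, 188, 188, 162, 69, 69, 94, 98, 98, 101, 101, 101]
scene orange px 392.9
scene wedge in corner frame -61.9 -57.8 rel yaw -0.274 236.9
scene endfence x66..82 [25, 20, 20, 18, 19, 21, 21, 25, 28, 28, 27]
scene side y52..68 [71, 82, 83, 66, 66, 58, 58, 79, 85, 98, 98, 71]
scene near end x8..26 z12 [200, 200, 200, 194, 194, 94, 29, 29, 41, 41, 43, 42, 44]
```

Run:
```python
from m import *
for n,q in(('top',[494.7,-86,-.245]),('scene',[492.6,-83.6,-.242])):
    for z in (12,28):
        print(n,'z',z,'x 58..96 step2')
        for y in (-60,-45,-30,10,25,32,39,46,52):
            P=place(np.array([(x,y,z) for x in range(58,98,2)],float),q); uv=np.array([w2px(d[n],p) for p in P],np.float32)
            print(y,cv2.remap(g[n],uv[:,0],uv[:,1],cv2.INTER_LINEAR).ravel().astype(int).tolist())
    P=[place(np.array([(x,y,12) for y in range(40,84,2)],float),q) for x in(-50,-30,-10,5,25,35,45,55,65)]
    print(n,'y 40..82 z12')
    for p in P:
        uv=np.array([w2px(d[n],a) for a in p],np.float32); print(cv2.remap(g[n],uv[:,0],uv[:,1],cv2.INTER_LINEAR).ravel().astype(int).tolist())
```

```text
top z 12 x 58..96 step2
-60 [187, 187, 188, 188, 188, 188, 188, 175, 144, 81, 83, 99, 109, 114, 109, 100, 95, 92, 94, 117]
-45 [188, 188, 188, 188, 188, 187, 186, 170, 128, 80, 87, 92, 93, 91, 90, 89, 89, 86, 93, 108]
-30 [188, 188, 188, 188, 188, 187, 184, 176, 136, 98, 75, 89, 92, 91, 90, 88, 87, 84, 97, 118]
10 [109, 109, 109, 109, 118, 139, 171, 174, 147, 91, 81, 96, 92, 90, 88, 88, 88, 90, 95, 117]
25 [91, 90, 90, 91, 91, 96, 115, 130, 122, 71, 84, 91, 90, 89, 89, 89, 88, 87, 89, 101]
32 [105, 105, 106, 106, 104, 99, 116, 134, 135, 94, 72, 90, 91, 91, 90, 88, 90, 93, 102, 120]
39 [102, 102, 102, 102, 101, 105, 116, 134, 112, 77, 83, 94, 104, 118, 120, 114, 104, 87, 87, 102]
46 [102, 100, 99, 96, 94, 93, 119, 142, 153, 88, 77, 90, 87, 92, 100, 95, 93, 95, 101, 121]
52 [94, 90, 90, 92, 92, 96, 110, 135, 125, 99, 89, 98, 98, 92, 91, 94, 96, 91, 98, 115]
top z 28 x 58..96 step2
-60 [187, 188, 188, 188, 188, 188, 170, 130, 72, 87, 99, 102, 108, 103, 97, 93, 93, 105, 128, 148]
-45 [188, 188, 188, 188, 187, 183, 167, 114, 78, 89, 92, 92, 91, 90, 89, 89, 87, 97, 116, 152]
-30 [188, 188,
[... 3300 characters left out ...]
96, 86, 84, 84, 78, 65, 49, 36, 32, 34, 44, 60, 73, 79, 77, 67, 56]
[199, 196, 181, 150, 116, 92, 85, 84, 82, 76, 64, 47, 35, 34, 36, 41, 60, 75, 82, 77, 66, 52]
[200, 196, 183, 157, 119, 93, 79, 79, 80, 76, 61, 44, 35, 33, 34, 43, 58, 71, 76, 75, 69, 55]
[43, 44, 52, 62, 73, 78, 81, 82, 80, 74, 63, 50, 37, 33, 36, 45, 65, 78, 83, 77, 66, 54]
[60, 49, 49, 60, 72, 76, 81, 80, 79, 73, 59, 41, 32, 32, 33, 43, 58, 73, 75, 71, 56, 34]
[49, 45, 43, 41, 41, 42, 41, 41, 41, 41, 40, 40, 40, 40, 38, 35, 30, 26, 22, 23, 24, 23]
[64, 48, 50, 51, 53, 56, 61, 63, 64, 63, 60, 50, 41, 38, 32, 29, 27, 27, 27, 27, 25, 24]
[70, 59, 60, 68, 79, 86, 97, 97, 84, 72, 60, 43, 34, 33, 32, 30, 28, 24, 24, 25, 27, 27]
```

The numbers suggest a 2–3 mm gap at the end fence. I'll draw the wedge back, push the block home from its near end, and wedge it again.

Call:
servo_tool:
  increments:
    - [3, -18, 0, 0, 0, 0, 0]
    - [6, -37.5, -6, 0, 0, 0, 0]
    - [6, -37.5, -10, 0, 0, 0, 0]
    - [6, -37.5, -10, 0, 0, 0, 0]
    - [6, -37.5, -10, 0, 0, 0, 0]
    - [6, -37.5, -10, 0, 0, 0, 0]
    - [6, -37.5, -10, 0, 0, 0, 0]
    - [6, -37.5, -10, 0, 0, 0, 0]
    - [6, -37.5, -10, 0, 0, 0, 0]
    - [6, -37.5, -10, 0, 0, 0, 0]
    - [6, -37.5, -12, 0, 0, 0, 0]
    - [6, -37.5, -15, 0, 0, 0, 0]
    - [6, -37.5, -18, 0, 0, 0, 0]
    - [6, -37.5, -19.6, 0, 0, 0, 0]
    - [6, -37.5, -19.8, 0, 0, 0, 0]
    - [6, -37.5, -19.8, 0, 0, 0, 0]

```text
t: 28.42
ee_pos: [477.4, -76.8, 17.5]
orientation: [-3.118, 0.388, 0.004]
ft_force: [-0.4, 0.5, 1.0]
width: 43.8
grasp_force: 0.0
```

Call:
servo_tool:
  increments:
    - [0, 0, 0, 0, 0, 0, -1]
    - [0, 0, 0, 0, 0, 0, -1]
    - [0, 0, 0, 0, 0, 0, -1]
    - [0, 0, 0, 0, 0, 0, -1]
    - [0, 0, 0, 0, 0, 0, -1]
    - [0, 0, 0, 0, 0, 0, -1]
    - [-0.3, 0.07, 0, 0, 0, 0, -1]
    - [-0.6, 0.15, 0, 0, 0, 0, -1]
    - [-0.9, 0.22, 0, 0, 0, 0, -1]
    - [-1.2, 0.29, 0, 0, 0, 0, -1]
    - [-1.2, 0.29, 0, 0, 0, 0, -1]

```text
t: 29.33
ee_pos: [468.2, -73.0, 19.0]
orientation: [3.118, -0.384, 0.005]
ft_force: [1.0, -1.9, 8.6]
width: 21.6
grasp_force: 30.0
```

Call:
servo_tool:
  increments:
    - [-0.5, 0.12, 0, 0, 0, 0, -1]
    - [-1.0, 0.17, -0.05, 0, 0, 0, -1]
    - [-1.03, 0.15, -0.1, 0, 0, 0, -1]
    - [-1.03, 0.15, -0.1, 0, 0, 0, -0.5]
    - [-1.03, 0.15, -0.1, 0, 0, 0, 0]
    - [-1.03, 0.15, -0.1, 0, 0, 0, 0]
    - [-1.03, 0.15, -0.1, 0, 0, 0, 0]
    - [-1.03, 0.15, 2, 0, 0, 0, 0]
    - [-1.03, 0.15, 5, 0, 0, 0, -0.5]
    - [-1.03, 0.15, 5, 0, 0, 0, -1]

```text
t: 30.17
ee_pos: [458.4, -71.5, 70.9]
orientation: [3.118, -0.384, 0.006]
ft_force: [0.4, -0.3, 1.3]
width: 34.2
grasp_force: 0.0
```

Run:
```python
from h import *
o=ctrl.get_obs(); print(o['t'],o['ee_pos'],o['width'])
c=np.array([541.9,-58.7]); X=np.array([.970,-.2425]); Y=np.array([.2425,.970])
# block centre ~ c in y; near end at plate x about 14..17 in the fit frame -> pusher TCP
for x in(-15,-5,0,3,6): 
    t=np.array([494,-85.5])+X*x; t=t+Y*((c-t)@Y); print(x,t.round(1))
```

```text
30.1667 [458.37344204 -71.52652952  70.93464552] 34.22751993077893
-15 [488.6 -45.4]
-5 [498.3 -47.8]
0 [503.1 -49. ]
3 [506.  -49.7]
6 [508.9 -50.5]
```

Call:
servo_tool:
  increments:
    - [3.2, 2.6, 0, 0, 0, 0, -1]
    - [3.2, 2.6, 0, 0, 0, 0, -1]
    - [3.2, 2.6, -2, 0, 0, 0, -1]
    - [3.2, 2.6, -4.5, 0, 0, 0, -1]
    - [3.2, 2.6, -5.2, 0, 0, 0, -1]
    - [3.2, 2.6, -5.2, 0, 0, 0, -1]
    - [3.7, 2.48, -5.2, 0, 0, 0, -1]
    - [4.2, 2.35, -5.2, 0, 0, 0, -1]
    - [4.5, 2.28, -5.2, 0, 0, 0, -1]
    - [4.7, 2.23, -5.2, 0, 0, 0, -1]
    - [4.7, 2.23, -5.2, 0, 0, 0, -1]

```text
t: 31.08
ee_pos: [504.9, -49.3, 16.8]
orientation: [-3.118, 0.385, -0.003]
ft_force: [-0.4, 0.3, 0.3]
width: 0.5
grasp_force: 0.0
```

Call:
servo_tool:
  increments:
    - [0.1, -0.02, 0, 0, 0, 0, -1]
    - [0.2, -0.05, 0, 0, 0, 0, -1]
    - [0.3, -0.07, 0, 0, 0, 0, -1]
    - [0.4, -0.1, 0, 0, 0, 0, -1]
    - [0.4, -0.1, 0, 0, 0, 0, -1]

```text
t: 31.5
ee_pos: [506.7, -49.8, 15.8]
orientation: [-3.118, 0.384, 0.004]
ft_force: [-4.8, 1.3, 3.1]
width: 0.5
grasp_force: 2.2
```

Call:
servo_tool:
  increments:
    - [0.1, -0.02, 0, 0, 0, 0, -1]
    - [0.2, -0.05, 0, 0, 0, 0, -1]
    - [0.3, -0.07, 0, 0, 0, 0, -1]
    - [0.3, -0.07, 0, 0, 0, 0, -1]

```text
t: 31.83
ee_pos: [506.5, -49.9, 15.4]
orientation: [-3.118, 0.385, 0.013]
ft_force: [-12.1, 3.9, 9.5]
width: 1.1
grasp_force: 6.1
```

```bash
cat > gap.py <<'E'
from m import *
q=[494.7,-86,-.245]; qs=[492.6,-83.6,-.242]
def prof(n,q,pts): 
    uv=np.array([w2px(d[n],p) for p in place(np.array(pts,float),q)],np.float32); return cv2.remap(g[n],uv[:,0],uv[:,1],cv2.INTER_LINEAR).ravel().astype(int).tolist()
o=ctrl.get_obs(); print(o['t'],o['ee_pos'],o['ft_force'])
for y in(25,32,39,46,52): print('top far',y,prof('top',q,[(x,y,12) for x in range(62,82,2)]))
for y in(22,26,32,39,46,52): print('near',y,'top',prof('top',q,[(x,y,12) for x in range(4,24,2)]),'scene',prof('scene',qs,[(x,y,12) for x in range(4,24,2)]))
E
python3 gap.py
```

```text
31.9333 [506.6007404  -49.87714777  15.40715672] [-11.06430191   2.85846455   8.37714483]
top far 25 [180, 180, 180, 180, 180, 179, 179, 178, 176, 174]
top far 32 [180, 180, 180, 180, 180, 180, 179, 177, 176, 173]
top far 39 [181, 181, 181, 180, 180, 180, 178, 177, 175, 173]
top far 46 [182, 180, 180, 180, 180, 179, 177, 176, 174, 172]
top far 52 [181, 181, 180, 180, 180, 178, 177, 176, 174, 171]
near 22 top [86, 85, 84, 85, 84, 80, 71, 75, 91, 112] scene [28, 27, 27, 26, 25, 27, 28, 29, 28, 28]
near 26 top [86, 84, 83, 84, 85, 81, 74, 64, 82, 101] scene [26, 26, 26, 27, 28, 28, 29, 29, 29, 29]
near 32 top [85, 85, 83, 84, 84, 83, 74, 70, 77, 99] scene [25, 27, 27, 28, 29, 29, 29, 29, 28, 29]
near 39 top [85, 84, 84, 84, 85, 81, 73, 61, 77, 95] scene [33, 36, 34, 31, 35, 33, 31, 31, 30, 30]
near 46 top [85, 84, 84, 84, 82, 76, 61, 66, 80, 101] scene [72, 67, 64, 68, 68, 62, 55, 45, 39, 38]
near 52 top [83, 83, 82, 82, 82, 74, 68, 66, 84, 97] scene [43, 45, 50, 55, 53, 50, 50, 47, 44, 42]
```

Call:
servo_tool:
  increments:
    - [-0.5, 0.12, 0, 0, 0, 0, -1]
    - [-1.5, 0.37, 0, 0, 0, 0, -1]
    - [-1.5, 0.37, 3, 0, 0, 0, -0.5]
    - [-1.5, 0.37, 6, 0, 0, 0, 0]
    - [-5.4, -2.05, 6, 0, 0, 0, 0]
    - [-5.4, -2.05, 6, 0, 0, 0, 0]
    - [-5.4, -2.05, 6, 0, 0, 0, 0]
    - [-5.4, -2.05, 4, 0, 0, 0, 0]
    - [-5.4, -2.05, 1.5, 0, 0, 0, 0]
    - [-5.4, -2.05, 0.2, 0, 0, 0, 0]
    - [-5.4, -2.05, 0.1, 0, 0, 0, 0]
    - [-5.4, -2.05, 0.1, 0, 0, 0, -1]
    - [-5.4, -2.05, 0.1, 0, 0, 0, -1]
    - [-5.4, -2.05, 0.1, 0, 0, 0, -1]
    - [-5.4, -2.05, 0.1, 0, 0, 0, -1]
    - [-5.4, -2.05, 0.1, 0, 0, 0, -1]
    - [-5.4, -2.05, 0.1, 0, 0, 0, -1]

```text
t: 33.35
ee_pos: [457.5, -71.2, 17.7]
orientation: [3.118, -0.385, 0.003]
ft_force: [0.7, 1.1, 5.4]
width: 21.6
grasp_force: 30.0
```

Call:
servo_tool:
  increments:
    - [0.4, -0.1, 0, 0, 0, 0, -1]
    - [0.8, -0.2, 0, 0, 0, 0, -1]
    - [1.2, -0.28, 0, 0, 0, 0, -1]
    - [1.6, -0.36, 0, 0, 0, 0, -1]
    - [1.8, -0.4, 0, 0, 0, 0, -1]
    - [2.0, -0.45, 0, 0, 0, 0, -1]
    - [2.0, -0.45, 0, 0, 0, 0, -1]

```text
t: 33.93
ee_pos: [476.3, -75.4, 17.7]
orientation: [-3.118, 0.385, 0.002]
ft_force: [-3.6, 2.6, 9.9]
width: 21.2
grasp_force: 30.0
```

Call:
servo_tool:
  increments:
    - [0.15, -0.04, 0, 0, 0, 0, -1]
    - [0.3, -0.07, 0, 0, 0, 0, -1]
    - [0.4, -0.1, 0, 0, 0, 0, -1]
    - [0.4, -0.1, 0, 0, 0, 0, -1]

```text
t: 34.27
ee_pos: [477.8, -75.6, 17.3]
orientation: [-3.117, 0.385, 0.009]
ft_force: [-7.2, 6.6, 13.2]
width: 21.6
grasp_force: 30.0
```

Call:
servo_tool:
  increments:
    - [-0.2, 0.05, 0, 0, 0, 0, -0.5]
    - [-0.2, 0.1, 0, 0, 0, 0, -0.2]
    - [-0.2, 0.1, 0, 0, 0, 0, 0]
    - [-0.2, 0.1, 0, 0, 0, 0, 0]
    - [-0.2, 0.1, 0, 0, 0, 0, 0]
    - [-0.2, 0.1, 2, 0, 0, 0, 0]
    - [-0.2, 0.1, 4, 0, 0, 0, 0]
    - [-2.5, 0.6, 4, 0, 0, 0, -1]
    - [-4.5, 1.2, 4, 0, 0, 0, -1]
    - [-4.5, 1.2, 3, 0, 0, 0, -1]
    - [-4.5, 1.2, 1.5, 0, 0, 0, -1]
    - [-4.5, 1.2, 0, 0, 0, 0, -1]
    - [-4.5, 1.2, -0.1, 0, 0, 0, -1]
    - [-4.0, 1.1, -0.1, 0, 0, 0, -1]
    - [-3.6, 1, -0.1, 0, 0, 0, -1]
    - [-3.4, 0.95, -0.1, 0, 0, 0, -1]
    - [-3.4, 0.95, -0.1, 0, 0, 0, -1]

```text
t: 35.68
ee_pos: [448.2, -67.5, 16.6]
orientation: [3.118, -0.385, 0.003]
ft_force: [0.1, -0.0, 0.2]
width: 0.4
grasp_force: 0.0
```

Call:
servo_tool:
  increments:
    - [0.1, -0.02, 0, 0, 0, 0, -1]
    - [0.2, -0.05, 0, 0, 0, 0, -1]
    - [0.3, -0.07, 0, 0, 0, 0, -1]
    - [0.4, -0.1, 0, 0, 0, 0, -1]
    - [0.5, -0.12, 0, 0, 0, 0, -1]
    - [0.5, -0.12, 0, 0, 0, 0, -1]

```text
t: 36.18
ee_pos: [448.9, -67.9, 15.5]
orientation: [-3.118, 0.384, 0.009]
ft_force: [-6.5, 1.2, 3.0]
width: 0.5
grasp_force: 3.5
```

Call:
servo_tool:
  increments:
    - [0.1, -0.02, 0, 0, 0, 0, -1]
    - [0.2, -0.05, 0, 0, 0, 0, -1]
    - [0.25, -0.06, 0, 0, 0, 0, -1]
    - [0.3, -0.07, 0, 0, 0, 0, -1]
    - [0.3, -0.07, 0, 0, 0, 0, -1]
    - [0.3, -0.07, 0, 0, 0, 0, -1]

```text
t: 36.68
ee_pos: [449.0, -68.0, 15.1]
orientation: [-3.117, 0.384, 0.017]
ft_force: [-12.0, 1.9, 5.5]
width: 0.5
grasp_force: 6.5
```

Call:
servo_tool:
  increments:
    - [0.1, -0.03, 0, 0, 0, 0, -1]
    - [0.2, -0.06, 0, 0, 0, 0, -1]
    - [0.3, -0.09, 0, 0, 0, 0, -1]
    - [0.4, -0.12, 0, 0, 0, 0, -1]
    - [0.4, -0.12, 0, 0, 0, 0, -1]
    - [0.4, -0.12, 0, 0, 0, 0, -1]

```text
t: 37.18
ee_pos: [449.1, -68.3, 14.4]
orientation: [-3.117, 0.384, 0.029]
ft_force: [-19.4, 5.5, 8.1]
width: 0.4
grasp_force: 10.5
```

Call:
servo_tool:
  increments:
    - [-0.5, 0.12, 0, 0, 0, 0, -1]
    - [-1.5, 0.37, 0, 0, 0, 0, -1]
    - [-3, 0.75, 0, 0, 0, 0, -1]
    - [-4, 1, 2, 0, 0, 0, -1]
    - [-4, 1, 6, 0, 0, 0, -1]
    - [-4, 1, 10, 0, 0, 0, -1]
    - [-4, 5, 15, 0, 0, 0, -1]
    - [-4, 9, 19, 0, 0, 0, -1]
    - [-4, 13, 20, 0, 0, 0, -1]
    - [-4, 17, 20, 0, 0, 0, -1]
    - [-4, 21, 20, 0, 0, 0, -1]
    - [-4, 25, 20, 0, 0, 0, -1]
    - [-4, 29, 20, 0, 0, 0, -1]
    - [-4, 33, 20, 0, 0, 0, -1]
    - [-4, 37, 20, 0, 0, 0, -1]
    - [-4, 37, 20, 0, 0, 0, -1]

```text
t: 38.52
ee_pos: [419.0, 304.2, 216.6]
orientation: [-3.115, 0.381, -0.004]
ft_force: [0.4, 0.5, -0.1]
width: 0.2
grasp_force: 0.0
```

```bash
python3 gap.py
python3 - <<'E'
from m import *
q=[494.7,-86,-.245]; n='top'; w2=wed+[0,0,12]
H=hull(d[n],place(box(19,75,22,60,14,36),q),np.zeros(2))/SS; k=np.zeros(sm[n].shape,np.uint8); cv2.fillConvexPoly(k,H.round().astype(np.int32),1); sm[n][k>0]=0
f,c=fit([(d[n],sm[n],(290,165,80,90))],[510,-81,-.244],[w2]); C,S=np.cos(q[2]),np.sin(q[2]); dx,dy=f[0]-q[0],f[1]-q[1]
print('wedge',C*dx+S*dy-75,-S*dx+C*dy-60,f[2]-q[2],c)
E
```

```text
38.6167 [419.01108862 303.0872738  216.274478  ] [ 0.44752436 -0.36734473  0.0078556 ]
top far 25 [93, 91, 92, 91, 90, 89, 89, 90, 93, 94]
top far 32 [107, 108, 107, 104, 99, 95, 91, 91, 92, 94]
top far 39 [103, 104, 104, 103, 101, 95, 92, 92, 95, 98]
top far 46 [103, 102, 99, 95, 93, 91, 90, 88, 87, 86]
top far 52 [95, 91, 91, 92, 92, 91, 95, 100, 105, 104]
near 22 top [140, 139, 139, 141, 139, 131, 106, 84, 78, 92] scene [118, 121, 124, 127, 132, 133, 117, 83, 44, 33]
near 26 top [187, 182, 177, 175, 184, 175, 143, 81, 81, 89] scene [156, 164, 174, 179, 183, 178, 135, 70, 39, 36]
near 32 top [188, 189, 188, 188, 182, 169, 117, 85, 76, 88] scene [200, 199, 199, 199, 200, 193, 164, 111, 45, 33]
near 39 top [189, 189, 188, 188, 188, 172, 135, 74, 84, 92] scene [200, 200, 199, 200, 197, 186, 139, 80, 40, 32]
near 46 top [188, 189, 189, 188, 184, 172, 137, 92, 75, 92] scene [160, 152, 151, 160, 156, 131, 105, 76, 63, 59]
near 52 top [188, 188, 188, 188, 188, 175, 135, 82, 86, 90] scene [81, 79, 84, 87, 83, 87, 96, 93, 85, 83]
wedge -59.09690076884181 -52.72246774055465 -0.007733529966466146 12.40939712524414
```

```bash
python3 -c "
from workcell import ctrl
print(ctrl.close_job())"
```

```text
the job is handed in; nothing more can be done
None
```

Handed in at about 39 s: the black-backed block lies black side down, flush in the fence corner by the last camera readings, and the wedge didn't move under a final 19 N push. My first wedging left a 2–3 mm gap at the end fence, so I drew the wedge back, pushed the block home and wedged it again; I never touched the other specimen, loupe or caliper.

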